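# Comb the glass rods into the drying tray

### The job

The washed glass stirring rods lie askew over the ridges of the drying tray, which is to go into the oven: take the comb from its stand, set its tines down on the ridges just past the pins and comb towards the end stop until every rod lies parallel, down in a groove of its own, and let go of the row. Then set the tines into the grooves behind the rods' near ends and press the row fully home against the end stop, feeling for the contact and pushing no harder than a fingertip would, for it is glass. Put the comb back in its stand, upright and right down; touch the rods with the comb only, and leave the things around the tray alone.

Things in the scene. Friction and masses are not known exactly. Their poses are not given: they have to be found in the camera images.
- tray: Drying tray, steel plate 166 x 294 mm (y = -142 to +152) on rubber feet, fixed. Origin on the bench below it; x across the grooves, y along them towards the end stop, z up. Groove floor 14 mm above the bench. Plate beside the outer ridges flat and free; wire handles to x = +-101 mm, 12 mm high. Rod axis 18 mm above the bench when down in a groove, about 23.5 mm when across ridges.
- ridge_tops (a point): Above the tray origin, at the height of the ridge tops (19.5 mm above the bench, 5.5 above the groove floor); tray axes. Eight round steel ridges run along y from y = -130 to +134 mm at x = -63, -45, -27, -9, 9, 27, 45, 63 mm; between them seven grooves, at x = -54, -36, -18, 0, 18, 36, 54 mm.
- pin_row (a point): Middle of the row of eight upright pins, 5 mm thick, one on each ridge line at tray y = -44 mm; the point is at ridge-top height, the pin tops are 17.5 mm above it; tray axes. Each rod passes between two pins, which hold it sideways, so it fans out only beyond them (+y).
- stop: End stop across the tray's +y end, fixed to it, with the tray's origin and axes: a bracket at y = +146 mm with an upright rubber-faced buffer plate, 138 mm wide, top 42 mm above the bench, a foot in each groove, clamped on two guide bars (rigid). Its setting differs each time and is NOT measured: its face is anywhere from y = +90 to +126 mm, so feel for it. 3 to 8 N seat the row; over 12 N chips glass.
- comb_grip (a point): Grip of the loose comb (0.14 kg), which stands in its stand: black, 46 mm along x, 16 mm thick along y (grip it across this), 47 mm high. The point is 20 mm under its top, 27 mm above the top and 38 mm above the underside of the aluminium bar it stands on (140 x 20 x 11 mm), 60 mm above the tine tips. x along the bar, z up.
- comb_tips (a point): Midpoint of the comb's row of tine tips, 60 mm under the grip point, same axes. Eight round steel tines, 4 mm thick with round tips, 22 mm long below the bar, at x = -63 to +63 mm, pitch 18 mm as the tray's ridges, so they fit on all ridges at once or, shifted 9 mm along x, in all grooves at once.
- stand_seat (a point): Comb stand, white block 169 x 52 mm, fixed: two rails along x, between them a slot 10 mm wide and 22 mm deep for the tines; end blocks 4 mm higher leave the bar 5 mm play in all. The point: middle of the slot at rail-top height, 26 mm above the bench. Comb seated: bar's underside on the rails, tine tips 22 mm under, grip point 38 mm above this point.
- comb: The comb; origin midway between the tine tips, axes as comb_grip.
- rod_a: Rod a; origin in its middle, as rod_a_mid.
- rod_a_mid (a point): Middle, on the axis, of a loose glass stirring rod, 8 mm thick, 186 mm long, round ends, 25 g, which starts in the robot's side of the tray. Its y axis runs along the rod towards the end stop (it may roll about it). At the start it passes between two pins and lies askew over the ridges, by 3 to 15 degrees.
- rod_a_far (a point): Tip of rod a at the end stop's side (on the axis, 93 mm from the middle). Home = this tip touches the buffer of the end stop.
- rod_a_near (a point): Tip of rod a at the other side, before the pins (93 mm from the middle). When the rod is home it is 186 mm before the buffer's face, at tray y = -96 to -60 mm.
- rod_b: Rod b; origin in its middle, as rod_b_mid.
- rod_b_mid (a point): Middle, on the axis, of a loose glass stirring rod, 8 mm thick, 186 mm long, round ends, 25 g, which starts in the middle of the tray. Its y axis runs along the rod towards the end stop (it may roll about it). At the start it passes between two pins and lies askew over the ridges, by 3 to 15 degrees.
- rod_b_far (a point): Tip of rod b at the end stop's side (on the axis, 93 mm from the middle). Home = this tip touches the buffer of the end stop.
- rod_b_near (a point): Tip of rod b at the other side, before the pins (93 mm from the middle). When the rod is home it is 186 mm before the buffer's face, at tray y = -96 to -60 mm.
- rod_c: Rod c; origin in its middle, as rod_c_mid.
- rod_c_mid (a point): Middle, on the axis, of a loose glass stirring rod, 8 mm thick, 186 mm long, round ends, 25 g, which starts in the far side of the tray. Its y axis runs along the rod towards the end stop (it may roll about it). At the start it passes between two pins and lies askew over the ridges, by 3 to 15 degrees.
- rod_c_far (a point): Tip of rod c at the end stop's side (on the axis, 93 mm from the middle). Home = this tip touches the buffer of the end stop.
- rod_c_near (a point): Tip of rod c at the other side, before the pins (93 mm from the middle). When the rod is home it is 186 mm before the buffer's face, at tray y = -96 to -60 mm.
- jar_mid (a point): Bystander: clear glass jar, 54 mm wide, 74 mm high, loose; its middle. Leave alone.
- petri_mid (a point): Bystander: petri dish, 56 mm wide, 12 mm high, loose; its middle. Leave alone.
- tub_mid (a point): Bystander: small white screw-lid tub, 53 mm wide, 46 mm high, loose; its middle. Leave alone.

How it is judged (in metres and radians):
On the way, in this order (a step that is already met when the one before it is completed fails the run):
1. all three rods lie parallel to the grooves and down in them, and nothing presses on the end stop (angle between the y axis of each of rod_a_mid, rod_b_mid, rod_c_mid and the y axis of tray, either way round below 0.05 rad and z of rod_a_far in the frame of tray between 0.014 and 0.0205 m and z of each of rod_a_near, rod_b_far, rod_b_near, rod_c_far, rod_c_near in the frame of tray below 0.0205 m and x of rod_a_mid in the frame of tray between -0.063 and 0.063 m and z of each of rod_b_far, rod_c_far in the frame of tray above 0.014 m and x of rod_b_mid in the frame of tray between -0.063 and 0.063 m and x of rod_c_mid in the frame of tray between -0.063 and 0.063 m and contact force between stop and anything else below 1.5 N), for 0.2 s.
2. the row is pressed home: all rods in their grooves, tips in a level row, and the end stop feels at least 2 N (angle between the y axis of each of rod_a_mid, rod_b_mid, rod_c_mid and the y axis of tray, either way round below 0.05 rad and z of rod_a_far in the frame of tray between 0.014 and 0.0205 m and z of each of rod_a_near, rod_b_far, rod_b_near, rod_c_far, rod_c_near in the frame of tray below 0.0205 m and x of rod_a_mid in the frame of tray between -0.063 and 0.063 m and z of each of rod_b_far, rod_c_far in the frame of tray above 0.014 m and x of rod_b_mid in the frame of tray between -0.063 and 0.063 m and x of rod_c_mid in the frame of tray between -0.063 and 0.063 m and y of each of rod_a_far, rod_b_far, rod_c_far in the frame of tray above 0.087 m and y of rod_a_far in the frame of rod_b_far between -0.004 and 0.004 m and y of rod_b_far in the frame of rod_c_far between -0.004 and 0.004 m and contact force between stop and anything else above 2 N), for 0.1 s.
At the end, for the whole second after the job is handed in: Each rod lies in a groove: parallel within 0.05 rad, both tips' axis under 20.5 mm above the bench; far tips level within 4 mm, beyond tray y = 87 mm, where they were pressed against the stop. The comb stands in its stand, upright within 0.08 rad, bar within 2.5 mm of the rails (angle between the y axis of each of rod_a_mid, rod_b_mid, rod_c_mid and the y axis of tray, either way round below 0.05 rad and z of rod_a_far in the frame of tray between 0.014 and 0.0205 m and z of each of rod_a_near, rod_b_far, rod_b_near, rod_c_far, rod_c_near in the frame of tray below 0.0205 m and x of rod_a_mid in the frame of tray between -0.063 and 0.063 m and z of each of rod_b_far, rod_c_far in the frame of tray above 0.014 m and x of rod_b_mid in the frame of tray between -0.063 and 0.063 m and x of rod_c_mid in the frame of tray between -0.063 and 0.063 m and y of each of rod_a_far, rod_b_far, rod_c_far in the frame of tray above 0.087 m and y of rod_a_far in the frame of rod_b_far between -0.004 and 0.004 m and y of rod_b_far in the frame of rod_c_far between -0.004 and 0.004 m and horizontal distance between comb_tips and stand_seat below 0.009 m and z of comb_tips in the frame of stand_seat below -0.0195 m and angle between comb_tips's own z axis and vertical below 0.08 rad and angle between the x axis of comb_tips and the x axis of stand_seat, either way round below 0.08 rad); the robot touches nothing.
It fails at once if the end stop is pressed with more than 12 N (contact force between stop and anything else above 12 N).
It fails at once if the comb bears on the tray with more than 40 N (contact force between comb and tray above 40 N).
It fails at once if a rod is touched by the fingers (contact force between any of rod_a, rod_b, rod_c and the fingers above 0.5 N).
It fails at once if a bystander is moved by more than 20 mm (distance of any of jar_mid, petri_mid, tub_mid from where it was at the start of the episode above 0.02 m).
It also fails if it takes over 61 s, if anything falls off the work surface, if the arm or the gripper's body presses on something with over 40 N, if the wrist force passes 120 N, or if a joint passes its speed limit or range.

### The arm

A 7-joint arm with a two-finger parallel gripper is mounted at the origin on a cart in front of the work surface, level with it; the furniture and walls round the work are solid. World frame = base frame: x ahead of the robot, y to its left, z up, the work surface at z = 0. Lengths are in m, angles in degrees, forces in N, time in s.
With the tool pointing down it reaches from about 0.35 to 0.9 m from the base axis. Payload 7.2 kg.
Tool frame: the origin (TCP) lies on the front face of the gripper's body, between the roots of the fingers; the fingertips stand 73 mm ahead of it and the grasp point (between the pads) lies 54 mm ahead of it; y points along the fingers, x is the direction in which the jaws open and shut, and the axes are right-handed (so a half turn about y gives the same grasp; the last joint's range is limited). The gripper opens to 85 mm and grips with 20 to 120 N. Pads are 22 mm wide; open, the fingers measure 114 mm over their backs; the gripper's body (76 mm by 85 mm) begins 54 mm behind the grasp point. The pads swing forward as they close: fully open they stand 13 mm farther back than shut.
Start: joints at [-71.746, 23.554, -0.728, 91.456, 0.321, 64.991, -4.71], TCP at [0.236, 0.579, 0.304] pointing down, gripper open.
Joint ranges: [-169.25, 169.25], [-16.82, 113.86], [-84.01, 82.57], [7.8, 145.47], [-59.2, 239.2], [7.22, 106.19], [-163.78, 163.78]. Speed limits (degrees/s): [136.94, 136.94, 172.46, 172.46, 180, 180, 180].

### API

Orientations are given as a 3x3 rotation matrix whose columns are the frame's x, y, z axes.
In Python, from cell import env, vision gives the robot as it stands. The module is installed in compiled form; this text tells all that it offers.
- The arm moves only by the tool send_rows, never from a script. Its arguments are lists of equal length, an entry for each row: "twist": the turn, a rotation vector about the tool's x, y, z scaled (see below), a list of three; "offset": the shift along the tool's x, y, z scaled (see below), a list of three; "gripper": the opening in per cent of the stroke, from 0 (shut) to 100 (fully open). In form: {"twist": [[wx, wy, wz], ...], "offset": [[x, y, z], ...], "gripper": [gripper, ...]}. A call has 1 to 10 rows; each row shifts and turns the commanded pose from where the row before left it, along the tool's axes as they then stand; what a row does not reach is not made up. The controller multiplies each number of a shift by 0.25 m and each number of a turn by 1.5 rad. A row lasts 1/8 s, in which the tool goes at most 62.5 mm and 10.7 degrees, less where a joint would pass 70% of its speed; a pose out of reach is approached as far as the arm can. A call with a number of a shift or a turn outside -1 to 1 is refused whole. A call with a gripper value outside its range is refused whole. The fingers move at their own pace and stop on an object; the grip force is fixed at half the most. Time passes only in rows, so rows that do not move let the fingers close. It gives the time, the measured TCP pose, the force and the opening at its end, in the units of the state.
- env.read_state(): the state, without advancing time (a new reading comes with each control period).
- vision.snapshot(name): name is "side" or "top" or "wrist"; returns (picture, depth): 420x560x3 uint8, red, green, blue; 420x560 float32, m along the optical axis (not along the pixel's ray), 0 where there is no reading.
- vision.get_calibration(name): a dict with "fx", "fy", "cx", "cy" (pixels), "world_from_camera" (4x4, takes a point from camera to world coordinates). Camera axes: x right, y down, z forward; pixel columns grow to the right and rows downward; lengths in m; the calibration is good to about 2 mm. A picture is of the moment at which its call begins: read the wrist's pose just before it. get_calibration takes no time and is no camera call; for the wrist camera it gives the pose at the moment of the call.
- env.hand_in(): hands the job in, once; it reports no verdict.
The state is a dict: "clock": time; "joint_positions": joint angles; "joint_vel": joint speeds; "tau": joint torques, N m; "position": TCP position; "orientation": TCP orientation; "contact_force": force on the tool from outside, world axes, zero at the start; "moment": the same for the moment, N m; "finger_gap": opening from 0.0 (shut) to 1.0 (fully open).
Only numpy, scipy, OpenCV 4.12 (cv2) and the standard library are available. Lean on these libraries where they do the work, as an engineer would, in place of code of your own. Each camera call takes 0.05 s, during which the arm holds its last target.

## Working session

There is one attempt and no reset: what is moved stays moved. The work goes in short steps, Python scripts to look and compute and a tool call to move; the robot and the scene stay as the last step left them, time stands still between calls to the robot, and variables do not carry over. Pictures are saved under pics/ and viewed, and the job is handed in when it is done.

Besides the shell and the picture viewer there is one more tool, called after ">>>" as name(argument=value, ...) on one line, values as JSON. send_rows: Moves the arm, as the interface text tells. Its arguments: {"type":"object","properties":{"twist":{"type":"array","items":{"type":"array","items":{"type":"number","minimum":-1,"maximum":1}}},"offset":{"type":"array","items":{"type":"array","items":{"type":"number","minimum":-1,"maximum":1}}},"gripper":{"type":"array","items":{"type":"number"}}},"required":["twist","offset","gripper"]}

```bash
mkdir -p pics; ls
python3 - <<'E'
from cell import env, vision
import cv2, numpy as np
s=env.read_state()
for k,v in s.items(): print(k, np.round(v,4).tolist())
for n in ["side","top","wrist"]:
    p,d=vision.snapshot(n)
    cv2.imwrite(f"pics/{n}0.png",p[:,:,::-1]); np.save(f"pics/{n}0.npy",d)
    c=vision.get_calibration(n); print(n,{k:np.round(v,4).tolist() for k,v in c.items()})
E
```

```text
pics
clock 0.0
joint_positions [-71.7451, 23.6029, -0.7294, 91.5052, 0.3223, 64.9885, -4.7091]
joint_vel [-0.0821, -0.0356, -0.2057, -0.0256, -0.0556, 0.0221, 0.0171]
tau [-0.0001, -60.063, 0.6823, -29.9406, 0.0138, 0.0106, 0.0]
position [0.2357, 0.5785, 0.303]
orientation [[0.3772, -0.0005, -0.9261], [0.9261, -0.0016, 0.3772], [-0.0016, -1.0, -0.0001]]
contact_force [0.388, -0.5891, 0.7659]
moment [0.0007, 0.0224, 0.0164]
finger_gap 0.9967
side {'fx': 472.4482, 'fy': 472.4482, 'cx': 274.6164, 'cy': 211.2491, 'world_from_camera': [[0.9917, -0.0851, 0.0964, 0.3944], [-0.1262, -0.4975, 0.8582, -1.0587], [-0.0251, -0.8633, -0.5042, 0.6904], [0.0, 0.0, 0.0, 1.0]]}
top {'fx': 491.2046, 'fy': 491.2046, 'cx': 272.9367, 'cy': 205.6786, 'world_from_camera': [[-0.0037, -0.9913, 0.1318, 0.3757], [-1.0, 0.0045, 0.0059, 0.0012], [-0.0065, -0.1318, -0.9913, 1.1942], [0.0, 0.0, 0.0, 1.0]]}
wrist {'fx': 350.195, 'fy': 350.195, 'cx': 274.1492, 'cy': 204.4934, 'world_from_camera': [[0.3775, 0.8934, 0.2437, 0.1752], [0.926, -0.3638, -0.1006, 0.6037], [-0.0012, 0.2636, -0.9646, 0.3733], [0.0, 0.0, 0.0, 1.0]]}
```

View pics/top0.png

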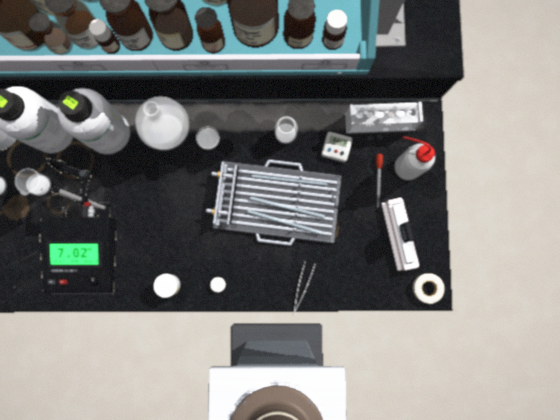

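View pics/side0.png

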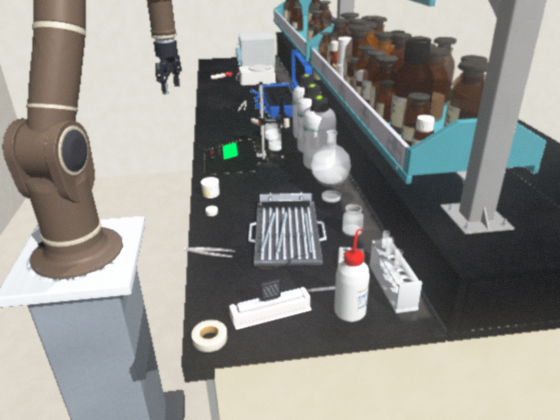

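View pics/wrist0.png

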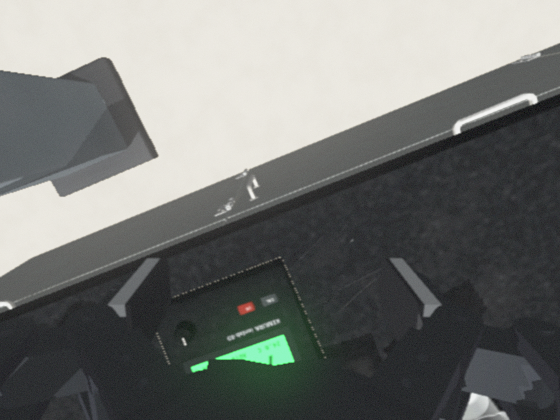

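```bash
cat > h.py <<'E'
from cell import env, vision
import cv2, numpy as np
def snap(n,tag):
    c=vision.get_calibration(n)
    p,d=vision.snapshot(n)
    cv2.imwrite(f"pics/{tag}.png",p[:,:,::-1]); np.savez(f"pics/{tag}.npz",p=p,d=d,K=[c['fx'],c['fy'],c['cx'],c['cy']],T=c['world_from_camera'])
    return load(tag)
def load(tag): return np.load(f"pics/{tag}.npz")
def w(o,u,v,z=None):
    """pixel to world; by depth (z None) or on plane z"""
    K=o['K'];T=o['T']
    r=np.array([(u-K[2])/K[0],(v-K[3])/K[1],1.])
    R=T[:3,:3]@r
    if z is None:
        d=o['d'][int(round(v)),int(round(u))]
        return T[:3,3]+R*d
    return T[:3,3]+R*((z-T[2,3])/R[2])
def proj(o,P):
    K=o['K'];T=o['T']; q=(np.asarray(P)-T[:3,3])@T[:3,:3]
    return np.array([K[0]*q[...,0]/q[...,2]+K[2],K[1]*q[...,1]/q[...,2]+K[3]]).T
def cloud(o):
    d=o['d'];K=o['K'];T=o['T'];v,u=np.mgrid[:420,:560]
    q=np.stack([(u-K[2])/K[0]*d,(v-K[3])/K[1]*d,d],-1)
    P=q@T[:3,:3].T+T[:3,3]; P[d==0]=np.nan
    return P
def crop(tag,x0,y0,x1,y1,s,name):
    p=cv2.imread(f"pics/{tag}.png")[y0:y1,x0:x1]
    cv2.imwrite(f"pics/{name}.png",cv2.resize(p,None,fx=s,fy=s,interpolation=cv2.INTER_CUBIC))
E
python3 - <<'E'
from h import *
o=snap("top","top1"); snap("side","side1")
crop("top1",190,90,450,310,3,"top1c")
crop("side1",170,170,440,360,2.9,"side1c")
P=cloud(o)
for n,(u,v) in dict(standL=(392,203),standR=(409,268),grip=(405,232),trayc=(277,201),jar=(287,128),tub=(167,286),petri=(208,137)).items():
    print(n,P[v,u].round(4))
E
```

```text
standL [ 0.5351 -0.2755  0.0337]
standR [ 0.3814 -0.3102  0.0319]
grip [ 0.4621 -0.2911  0.0815]
trayc [ 0.544  -0.0017  0.0139]
jar [ 0.7302 -0.0276  0.0011]
tub [0.3422 0.2534 0.0467]
petri [0.7079 0.1698 0.002 ]
```

View pics/top1c.png

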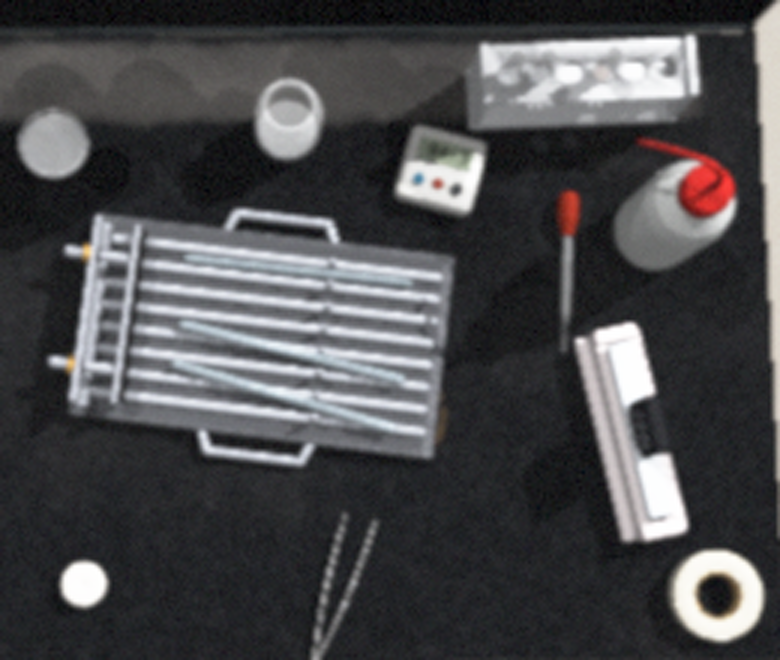

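View pics/side1c.png

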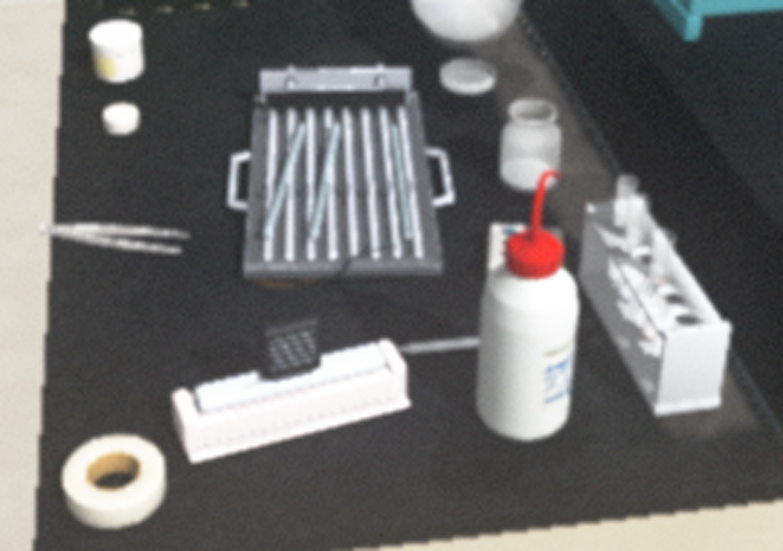

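>>> send_rows(twist=[[0,-0.0943,0],[0,-0.0943,0],[0,0,0],[0,0,0],[0,0,0],[0,0,0],[0,0,0],[0,0,0],[0,0,0],[0,0,0]], offset=[[0,0,0],[0,0,0],[-0.216,-0.017,-0.113],[-0.216,-0.017,-0.113],[-0.216,-0.017,-0.113],[-0.216,-0.017,-0.113],[-0.216,-0.017,-0.113],[-0.216,-0.017,-0.113],[-0.216,-0.017,-0.113],[-0.216,-0.017,-0.113]], gripper=[100,100,100,100,100,100,100,100,100,100])

```text
clock: 1.5
position: [0.4161, 0.1237, 0.3383]
orientation: [[0.104, 0.001, -0.995], [0.995, 0.001, 0.104], [0.001, -1.0, -0.001]]
contact_force: [2.1, 0.8, -0.5]
finger_gap: 0.999
```

>>> send_rows(twist=[[0,0,0],[0,0,0],[0,0,0],[0,0,0],[0,0,0],[0,0,0]], offset=[[-0.216,-0.017,-0.113],[-0.216,-0.017,-0.113],[-0.216,-0.017,-0.113],[-0.216,-0.017,-0.113],[0,0,0],[0,0,0]], gripper=[100,100,100,100,100,100])

```text
clock: 2.25
position: [0.5056, -0.1006, 0.3546]
orientation: [[0.104, -0.001, -0.995], [0.995, 0.0, 0.104], [0.0, -1.0, 0.001]]
contact_force: [-0.3, 0.4, -0.2]
finger_gap: 1.001
```

Run:
```python
from h import *
s=env.read_state()
for k in ['clock','joint_positions','position','orientation','contact_force']: print(k, np.round(s[k],4).tolist())
snap("wrist","w1");
```

```text
clock 2.25
joint_positions [-17.1795, 10.4464, 26.9835, 103.9011, -5.1496, 66.8979, 95.4712]
position [0.5056, -0.1006, 0.3546]
orientation [[0.1041, -0.0007, -0.9946], [0.9946, 0.0004, 0.1041], [0.0003, -1.0, 0.0008]]
contact_force [-0.2893, 0.4401, -0.1691]
```

View pics/w1.png

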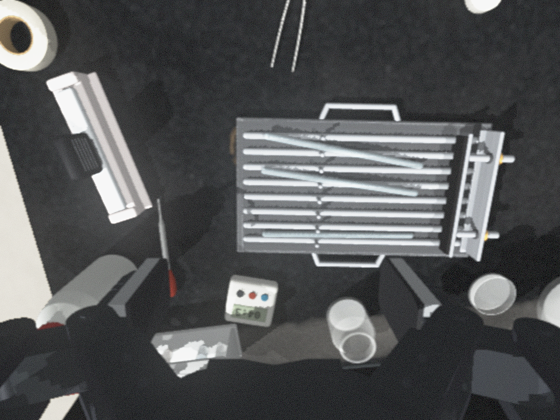

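Run:
```python
from h import *
crop("w1",225,90,520,275,2.7,"w1c")
crop("w1",20,60,180,235,3.4,"w1s")
```

```text
(no output)
```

View pics/w1c.png

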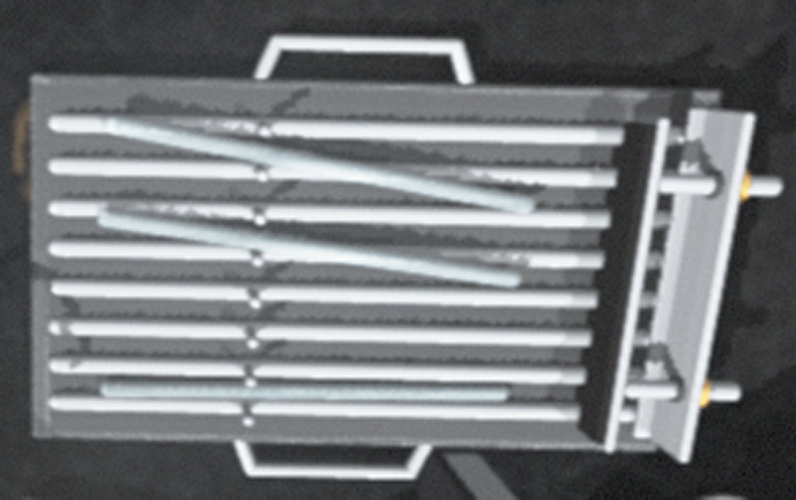

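View pics/w1s.png

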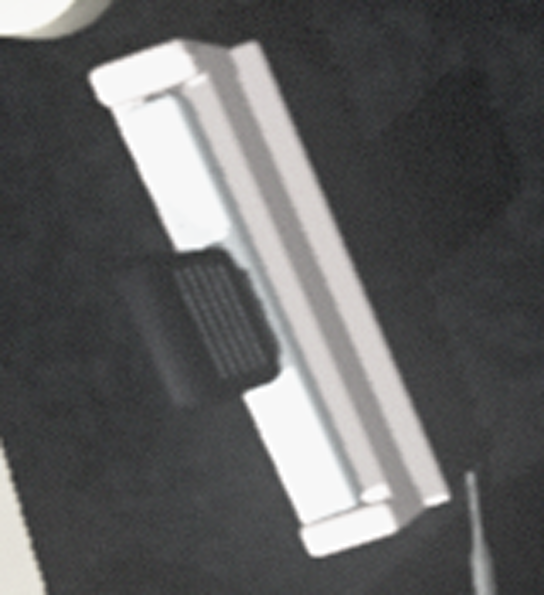

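Run:
```python
from h import *
import cv2
crop("w1",225,115,345,255,5,"w1p")
crop("w1",380,115,510,265,5,"w1f")
o=load("w1");P=cloud(o)
for v in range(120,252,2): print(v,(P[v,300]*1000).round(0)[[0,2]],(P[v,400]*1000).round(0)[[0,2]],end=' ; ')
```

```text
120 [456.  13.] [468.  11.] ; 122 [458.  15.] [470.  15.] ; 124 [460.  14.] [472.  12.] ; 126 [462.  14.] [474.  14.] ; 128 [464.  13.] [476.  14.] ; 130 [467.  15.] [479.  13.] ; 132 [469.  14.] [nan nan] ; 134 [471.  19.] [483.  14.] ; 136 [473.  19.] [485.  18.] ; 138 [475.  18.] [487.  19.] ; 140 [477.  28.] [489.  19.] ; 142 [479.  27.] [492.  14.] ; 144 [481.  27.] [495.  14.] ; 146 [485.  15.] [497.  14.] ; 148 [487.  14.] [499.  13.] ; 150 [489.  18.] [501.  16.] ; 152 [491.  20.] [503.  19.] ; 154 [493.  18.] [505.  20.] ; 156 [496.  15.] [508.  19.] ; 158 [499.  13.] [509.  24.] ; 160 [501.  15.] [511.  25.] ; 162 [503.  14.] [513.  29.] ; 164 [505.  16.] [516.  25.] ; 166 [507.  18.] [520.  16.] ; 168 [510.  19.] [522.  19.] ; 170 [512.  19.] [524.  21.] ; 172 [514.  22.] [527.  18.] ; 174 [515.  26.] [530.  13.] ; 176 [518.  26.] [532.  15.] ; 178 [520.  26.] [535.  13.] ; 180 [524.  18.] [537.  14.] ; 182 [526.  19.] [539.  18.] ; 184 [529.  19.] [541.  20.] ; 186 [532.  14.] [543.  21.] ; 188 [534.  15.] [544.  26.] ; 190 [537.  13.] [546.  29.] ; 192 [539.  15.] [548. 
[... 175 characters left out ...]
567.  15.] ; 206 [557.  13.] [569.  15.] ; 208 [nan nan] [572.  15.] ; 210 [561.  19.] [575.  13.] ; 212 [563.  20.] [576.  18.] ; 214 [565.  20.] [578.  20.] ; 216 [570.  14.] [581.  19.] ; 218 [572.  13.] [585.  13.] ; 220 [574.  16.] [588.  14.] ; 222 [577.  14.] [591.  13.] ; 224 [578.  19.] [593.  12.] ; 226 [581.  19.] [593.  19.] ; 228 [583.  20.] [596.  19.] ; 230 [587.  15.] [599.  18.] ; 232 [587.  22.] [601.  19.] ; 234 [590.  21.] [603.  22.] ; 236 [593.  21.] [606.  21.] ; 238 [596.  19.] [611.  15.] ; 240 [598.  20.] [612.  18.] ; 242 [602.  18.] [614.  20.] ; 244 [606.  15.] [618.  18.] ; 246 [608.  16.] [622.  15.] ; 248 [611.  14.] [625.  14.] ; 250 [613.  16.] [627.  15.] ;
```

View pics/w1p.png

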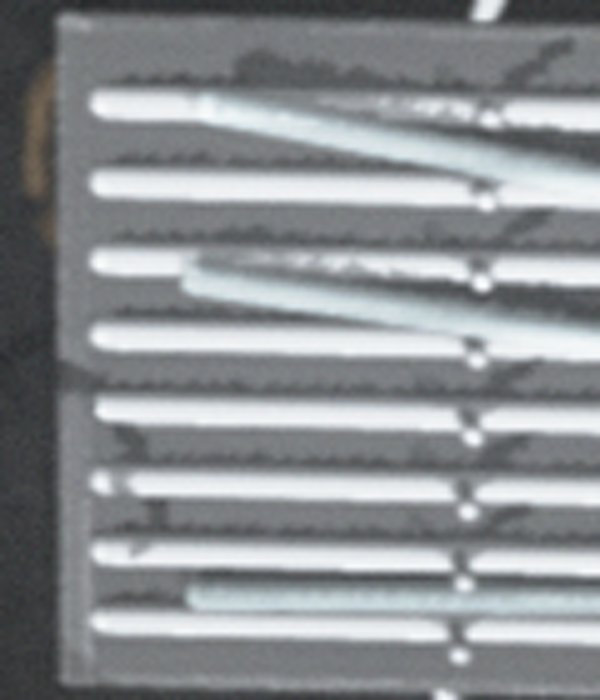

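View pics/w1f.png

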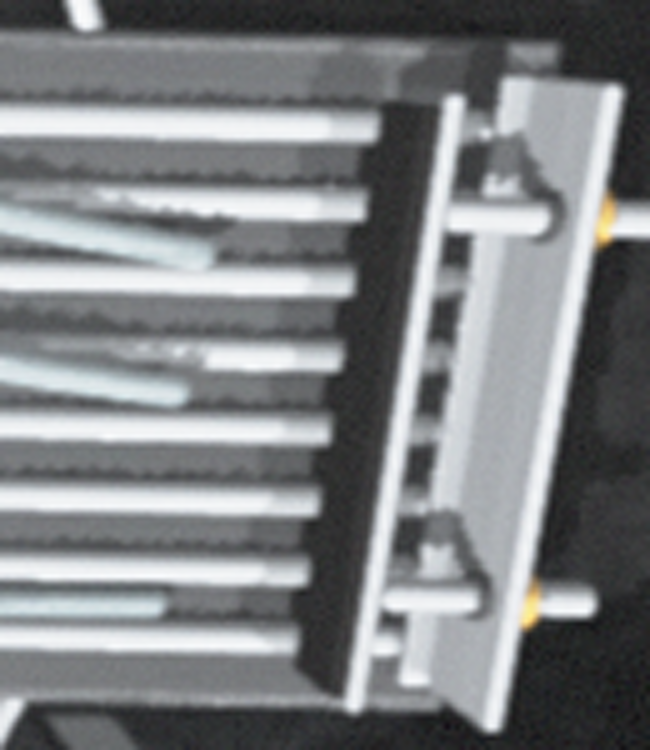

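```bash
cat >> h.py <<'E'
def Rz(a): 
    c,s=np.cos(a),np.sin(a); return np.array([[c,-s,0],[s,c,0],[0,0,1]])
RX=np.array([-63,-45,-27,-9,9,27,45,63])/1000
def fit(o,model,px,p0):
    """planar pose (x,y,yaw) of model points from pixels"""
    from scipy.optimize import least_squares
    f=lambda p:(proj(o,model@Rz(p[2]).T+[p[0],p[1],0])-px).ravel()
    r=least_squares(f,p0,loss='soft_l1'); return r.x,r.fun.reshape(-1,2)
E
python3 - <<'E'
from h import *
o=load("w1")
pins=np.array([(490,118),(487,202),(482,283),(478,359),(474,437),(469,512),(464,584),(459,656)])/5+[225,115]-.4
ends=np.array([(92,104),(92,184),(92,261),(92,337),(96,408),(92,483),(92,552),(92,622)])/5+[225,115]-.4
mp=np.c_[RX,np.full(8,-.044),np.full(8,.037)]
me=np.c_[RX,np.full(8,-.130),np.full(8,.017)]
x,r=fit(o,mp,pins,[.54,0,-.1]); print('pins',x[:2],np.degrees(x[2]),r.round(1).tolist())
x,r=fit(o,np.r_[mp,me],np.r_[pins,ends],[.54,0,-.1]); print('all',x[:2],np.degrees(x[2]),r.round(1).tolist())
# ridge lines: far pts at crop f
t=Rz(x[2]);
def tr(u,v,z): 
    return (w(o,u,v,z)-[x[0],x[1],0])@t
f=lambda a,b:(a/5+380-.4,b/5+115-.4)
for n,(a,b),z in [('buf top a',(460,97),.042),('buf top b',(355,712),.042),('buf bot',(380,110),.0195),('a far',(210,255),.0235),('b far',(185,392),.0235),('c far',(165,605),.020),('r1',(200,122),.017),('r8',(200,635),.017)]:
    print(n,(1000*tr(*f(a,b),z)).round(1))
f=lambda a,b:(a/5+225-.4,b/5+115-.4)
for n,(a,b),z in [('a near',(205,105),.0235),('b near',(185,273),.0235),('c near',(190,593),.020),('corner',(60,15),.014),('corner2',(62,685),.014)]:
    print(n,(1000*tr(*f(a,b),z)).round(1))
E
```

```text
pins [ 0.54456536 -0.00821256] -7.270823812551577 [[0.3, 0.0], [-0.1, -0.3], [-0.0, -0.3], [-0.1, 0.2], [-0.2, -0.0], [-0.1, -0.0], [0.1, 0.3], [0.2, 0.2]]
all [ 0.54423715 -0.00945167] -6.994380966589014 [[-1.2, 0.0], [-1.4, -0.3], [-1.3, -0.3], [-1.3, 0.2], [-1.3, -0.0], [-1.1, 0.0], [-0.8, 0.3], [-0.6, 0.2], [1.1, 0.1], [1.2, -0.1], [1.3, -0.1], [1.3, -0.2], [0.6, 0.3], [1.5, -0.3], [1.6, 0.0], [1.6, -0.2]]
buf top a [-70.7 116.3  42. ]
buf top b [ 72.1 115.2  42. ]
buf bot [-66.1 111.1  19.5]
a far [-32.9  74.9  23.5]
b far [-0.4 73.2 23.5]
c far [54.1 76.4 20. ]
r1 [-62.5  71.4  17. ]
r8 [62.9 87.4 17. ]
a near [ -63.8 -105.2   23.5]
b near [ -25.5 -109.4   23.5]
c near [  54.2 -107.7   20. ]
corner [ -82.7 -138.7   14. ]
corner2 [  81.5 -139.9   14. ]
```

>>> send_rows(twist=[[0,0,0],[0,0,0],[0,0,0],[0,-0.112,0],[0,-0.112,0],[0,0,0],[0,0,0]], offset=[[-0.222,0.04,-0.055],[-0.222,0.04,-0.055],[-0.222,0.04,-0.055],[0,0,0],[0,0,0],[0,0,0],[0,0,0]], gripper=[100,100,100,100,100,100,100])

```text
clock: 3.18
position: [0.5297, -0.2697, 0.325]
orientation: [[-0.228, 0.0, -0.974], [0.974, 0.001, -0.228], [0.0, -1.0, -0.0]]
contact_force: [-0.2, 0.5, 0.8]
finger_gap: 0.995
```

Run:
```python
from h import *
s=env.read_state()
for k in ['clock','joint_positions','position','orientation','contact_force']: print(k, np.round(s[k],4).tolist())
snap("wrist","w2");
```

```text
clock 3.175
joint_positions [1.8338, 20.6195, 27.3028, 95.7924, -10.2172, 66.0617, 134.9889]
position [0.5297, -0.2697, 0.325]
orientation [[-0.2281, 0.0003, -0.9736], [0.9736, 0.0005, -0.2281], [0.0004, -1.0, -0.0004]]
contact_force [-0.2467, 0.5309, 0.8358]
```

View pics/w2.png

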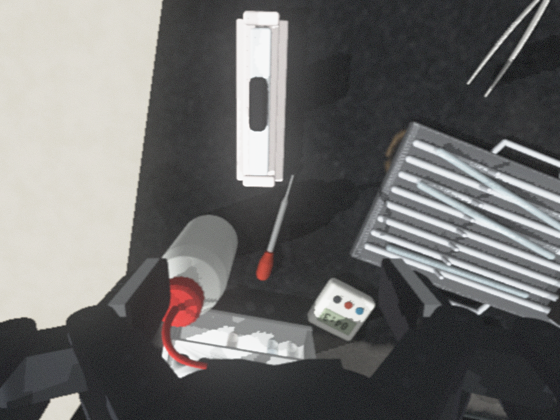

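Run:
```python
from h import *
crop("w2",210,0,320,200,4,"w2c")
o=load("w2");P=cloud(o)
m=(P[...,2]>.07)&(P[...,2]<.11)
m[:, :235]=0;m[:,290:]=0;m[150:]=0
v,u=np.nonzero(m);print('grip top px',u.min(),u.max(),v.min(),v.max(),P[m].mean(0),np.median(P[m][:,2]))
for lab,z0,z1 in [('bar',.032,.043),('rail',.02,.0285),('endblk',.028,.0325)]:
    mm=(P[...,2]>z0)&(P[...,2]<z1); mm[:,:225]=0;mm[:,295:]=0;mm[200:]=0
    v,u=np.nonzero(mm);print(lab,len(u),u.min(),u.max(),v.min(),v.max(),np.median(P[mm],0))
    rect=cv2.minAreaRect(P[mm][:,:2].astype(np.float32)*1000);print(rect)
rect=cv2.minAreaRect(P[m][:,:2].astype(np.float32)*1000);print(rect)
```

```text
grip top px 249 267 77 131 [ 0.46527659 -0.299212    0.08293349] 0.08333776731116738
bar 2037 246 276 12 184 [ 0.43882087 -0.2999706   0.0368085 ]
((463.96234130859375, -299.5643005371094), (163.54803466796875, 27.228015899658203), 11.58669376373291)
rail 2055 243 279 11 186 [ 0.45515673 -0.2991969   0.02597203]
((464.6759033203125, -299.5906677246094), (169.29534912109375, 34.03963088989258), 11.58393669128418)
endblk 818 243 279 11 186 [ 0.39302471 -0.30351022  0.03067244]
((464.7180480957031, -299.6904602050781), (168.80052185058594, 33.1932373046875), 11.494402885437012)
((465.787353515625, -299.291015625), (45.15498733520508, 15.72240161895752), 12.622539520263672)
```

View pics/w2c.png

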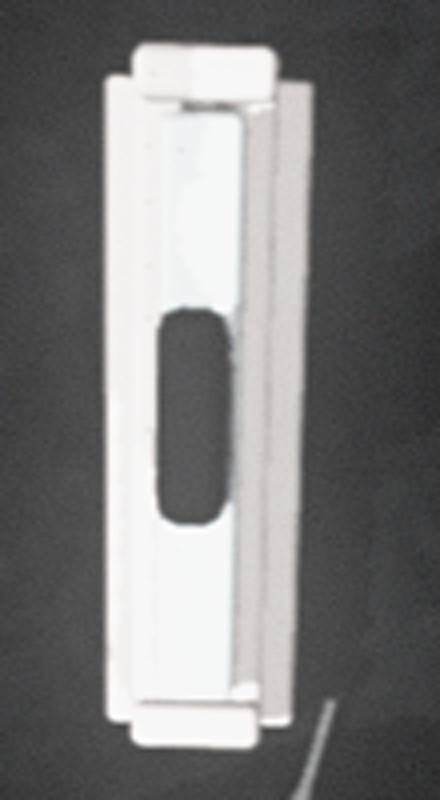

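```bash
cat >> h.py <<'E'
def go(target, R=None, pos=None, n=None):
    """print tool-axis offset (units of .25) for world target"""
    s=env.read_state(); R=np.array(s['orientation']) if R is None else R; pos=np.array(s['position']) if pos is None else np.array(pos)
    d=np.array(target)-pos; t=R.T@d
    import math
    n=n or max(1,math.ceil(np.linalg.norm(d)/.060))
    print('d',d.round(4),'tool',t.round(4),'n',n,'row',(t/.25/n).round(4).tolist())
def Rh(deg):
    a=np.radians(deg);c,s=np.cos(a),np.sin(a)
    return np.array([[c,0,-s],[s,0,c],[0,-1,0]])
E
python3 - <<'E'
from h import *
o=load("w2");P=cloud(o)
b=P[215:275,175:235].reshape(-1,3); b=b[(b[:,2]>.02)&(b[:,0]<.75)]; print(b.min(0),b.max(0))
go([.4658,-.2993,.20],R=Rh(102))
go([.4658,-.2993,.117],R=Rh(102),pos=[.4658,-.2993,.20])
E
```

```text
[ 0.59726375 -0.35357319  0.0202438 ] [ 0.63370933 -0.29199532  0.12846488]
d [-0.0639 -0.0295 -0.125 ] tool [-0.0155  0.125   0.0686] n 3 row [-0.0207, 0.1666, 0.0915]
d [ 0.     0.    -0.083] tool [0.    0.083 0.   ] n 2 row [0.0, 0.166, 0.0]
```

>>> send_rows(twist=[[0,0.014,0],[0,0,0],[0,0,0],[0,0,0],[0,0,0]], offset=[[0,0,0],[-0.0207,0.1666,0.0915],[-0.0207,0.1666,0.0915],[-0.0207,0.1666,0.0915],[0,0,0]], gripper=[100,100,100,100,100])

```text
clock: 3.85
position: [0.4629, -0.3002, 0.1976]
orientation: [[-0.206, -0.006, -0.979], [0.979, 0.002, -0.206], [0.003, -1.0, 0.005]]
contact_force: [1.2, 0.7, 0.5]
finger_gap: 1.002
```

Run:
```python
from h import *
s=env.read_state()
for k in ['clock','joint_positions','position','orientation','contact_force']: print(k, np.round(s[k],4).tolist())
snap("wrist","w3"); 
go([.4658,-.2993,.117],n=3)
```

```text
clock 3.85
joint_positions [7.8874, 24.7549, 26.0874, 109.324, -13.9507, 49.3711, 142.9742]
position [0.4629, -0.3002, 0.1976]
orientation [[-0.2056, -0.0056, -0.9786], [0.9786, 0.0021, -0.2056], [0.0032, -1.0, 0.0051]]
contact_force [1.2038, 0.6729, 0.5024]
d [ 0.0006  0.001  -0.0826] tool [ 0.0007  0.0826 -0.0009] n 3 row [0.001, 0.1101, -0.0012]
```

View pics/w3.png

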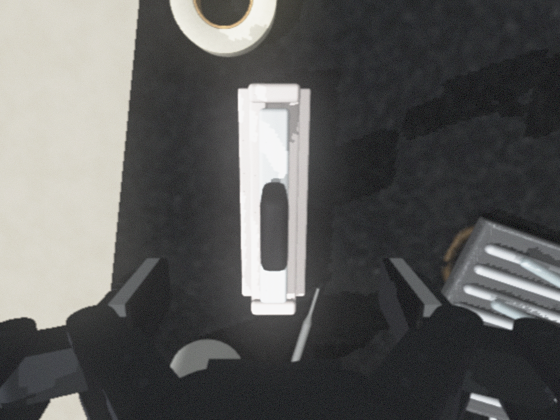

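Run:
```python
from h import *
o=load("w3");P=cloud(o)
m=(P[...,2]>.075)&(P[...,2]<.095); m[:, :235]=0;m[:,310:]=0;m[285:]=0
print(np.median(P[m],0)); print(cv2.minAreaRect(P[m][:,:2].astype(np.float32)*1000))
m=(P[...,2]>.022)&(P[...,2]<.034); m[:, :235]=0;m[:,315:]=0;m[320:]=0
print(cv2.minAreaRect(P[m][:,:2].astype(np.float32)*1000))
s=env.read_state();print(s['position'],s['clock'])
```

```text
[ 0.46310981 -0.30016382  0.08328973]
((464.93585205078125, -299.6226501464844), (45.09348678588867, 16.583873748779297), 11.334246635437012)
((464.556396484375, -299.7607727050781), (168.7154541015625, 34.06747817993164), 11.650153160095215)
[ 0.46519586 -0.30026245  0.19959643] 3.9
```

>>> send_rows(twist=[[0,0,0],[0,0,0],[0,0,0],[0,0,0],[0,0.004,0],[0,0,0],[0,0,0],[0,0,0],[0,0,0],[0,0,0]], offset=[[0.001,0.11,0],[0.001,0.11,0],[0.001,0.11,0],[0,0,0],[0,0,0],[0,0,0],[0,0,0],[0,0,0],[0,0,0],[0,0,0]], gripper=[100,100,100,100,100,0,0,0,0,0])

```text
clock: 5.15
position: [0.4657, -0.2997, 0.1177]
orientation: [[-0.204, 0.001, -0.979], [0.979, -0.0, -0.204], [-0.0, -1.0, -0.0]]
contact_force: [0.3, 1.2, 3.8]
finger_gap: 0.182
```

Run:
```python
from h import *
s=env.read_state()
for k in ['clock','joint_positions','position','orientation','contact_force','finger_gap']: print(k, np.round(s[k],4).tolist())
snap("wrist","w4");
```

```text
clock 5.15
joint_positions [10.5736, 31.4729, 22.7891, 112.1648, -18.4091, 39.8382, 146.3635]
position [0.4657, -0.2997, 0.1177]
orientation [[-0.2036, 0.0005, -0.9791], [0.9791, -0.0002, -0.2036], [-0.0003, -1.0, -0.0004]]
contact_force [0.2877, 1.1976, 3.791]
finger_gap 0.1816
```

View pics/w4.png

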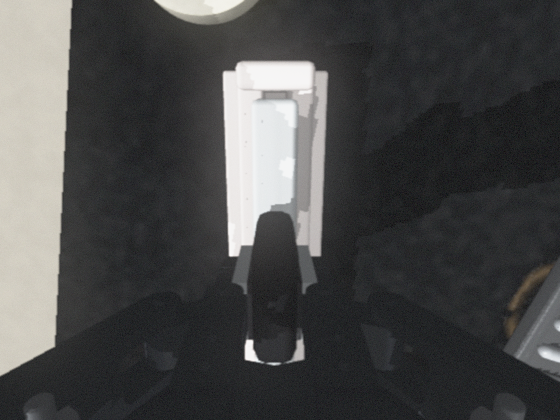

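>>> send_rows(twist=[[0,0,0],[0,0,0],[0,0,0]], offset=[[0,-0.13,0],[0,-0.13,0],[0,0,0]], gripper=[0,0,0])

```text
clock: 5.58
position: [0.4664, -0.3001, 0.1842]
orientation: [[-0.204, 0.003, -0.979], [0.979, -0.001, -0.204], [-0.002, -1.0, -0.003]]
contact_force: [0.3, 0.6, -1.2]
finger_gap: 0.179
```

Run:
```python
from h import *
s=env.read_state()
for k in ['clock','position','contact_force','finger_gap']: print(k, np.round(s[k],4).tolist())
crop("w2",345,115,560,320,3.7,"w2t")
o=load("w2")
T=[.54436,-.00819,0]
for y,z in [(-.044,.037),(-.13,.017),(.08,.017)]:
  print(proj(o,np.c_[RX,np.full(8,y),np.full(8,z)]@Rz(np.radians(-7)).T+T).round(1).tolist())
img=cv2.imread("pics/w2.png")
big=cv2.resize(img[115:320,345:560],None,fx=3.7,fy=3.7,interpolation=cv2.INTER_CUBIC)
for y,z in [(-.044,.037),(-.134,.017)]:
  for q in proj(o,np.c_[RX,np.full(8,y),np.full(8,z)]@Rz(np.radians(-7)).T+T):
    c=((q-[345,115]+.36)*3.7).astype(int); cv2.circle(big,tuple(int(a) for a in c),3,(0,0,255),1)
cv2.imwrite("pics/w2t.png",big)
```

```text
clock 5.575
position [0.4664, -0.3001, 0.1842]
contact_force [0.2717, 0.6088, -1.1886]
finger_gap 0.1791
[[498.1, 173.8], [489.5, 189.7], [481.1, 205.3], [472.8, 220.4], [464.8, 235.3], [456.9, 249.7], [449.3, 263.9], [441.8, 277.7]]
[[415.7, 143.0], [408.3, 158.8], [401.0, 174.3], [394.0, 189.4], [387.1, 204.1], [380.3, 218.5], [373.7, 232.6], [367.3, 246.4]]
[[584.3, 208.2], [575.4, 222.5], [566.7, 236.5], [558.1, 250.2], [549.7, 263.6], [541.6, 276.7], [533.5, 289.5], [525.7, 302.1]]
```

View pics/w2t.png

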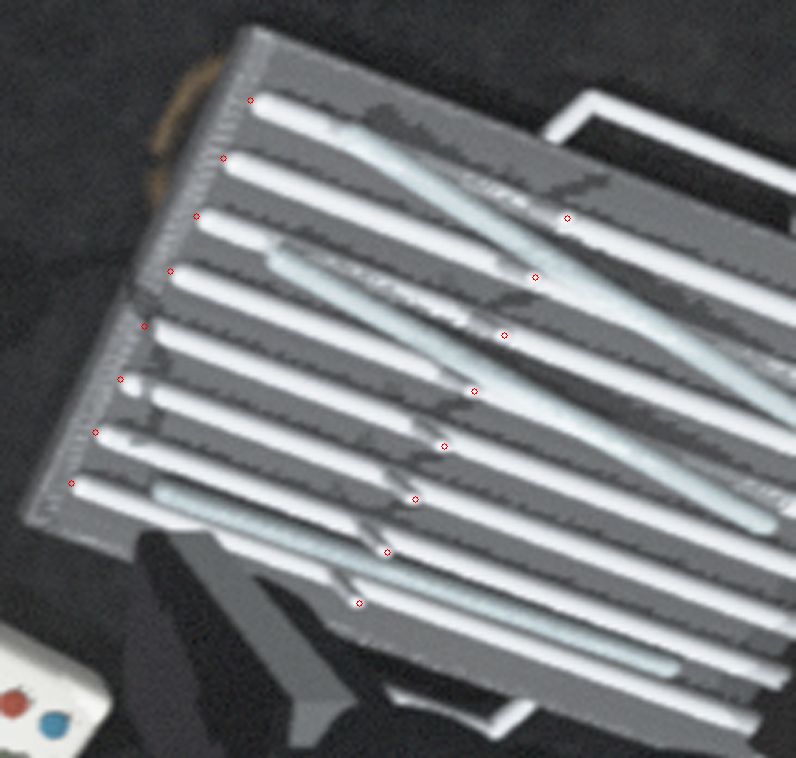

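Run:
```python
from h import *
s=env.read_state();print(s['position'])
go([.5419,-.0442,.165],R=Rh(101.75),n=5)
```

```text
[ 0.46635501 -0.3001414   0.18423127]
d [ 0.0755  0.2559 -0.0192] tool [ 0.2352  0.0192 -0.1261] n 5 row [0.1882, 0.0154, -0.1009]
```

>>> send_rows(twist=[[0,0,0],[0,0,0],[0,0,0],[0,0.055,0],[0,0.055,0],[0,0.055,0],[0,0.053,0],[0,0,0],[0,0,0]], offset=[[0.188,0.0154,-0.101],[0.188,0.0154,-0.101],[0.188,0.0154,-0.101],[0.188,0.0154,-0.101],[0.174,0.0154,-0.123],[0,0,0],[0,0,0],[0,0,0],[0,0,0]], gripper=[0,0,0,0,0,0,0,0,0])

```text
clock: 6.7
position: [0.5509, -0.048, 0.1625]
orientation: [[0.12, -0.001, -0.993], [0.993, -0.0, 0.12], [-0.0, -1.0, 0.001]]
contact_force: [-0.5, 0.3, -0.9]
finger_gap: 0.177
```

Run:
```python
from h import *
s=env.read_state()
for k in ['clock','joint_positions','position','orientation','contact_force','finger_gap']: print(k, np.round(s[k],4).tolist())
snap("wrist","w5"); print(env.read_state()['position'])
```

```text
clock 6.7
joint_positions [-21.2542, 28.1071, 28.0112, 110.9472, -18.1125, 45.3272, 99.951]
position [0.5509, -0.048, 0.1625]
orientation [[0.1201, -0.0011, -0.9928], [0.9928, -0.0001, 0.1201], [-0.0002, -1.0, 0.0011]]
contact_force [-0.5434, 0.349, -0.8705]
finger_gap 0.1775
[ 0.55098449 -0.04809402  0.16271867]
```

View pics/w5.png

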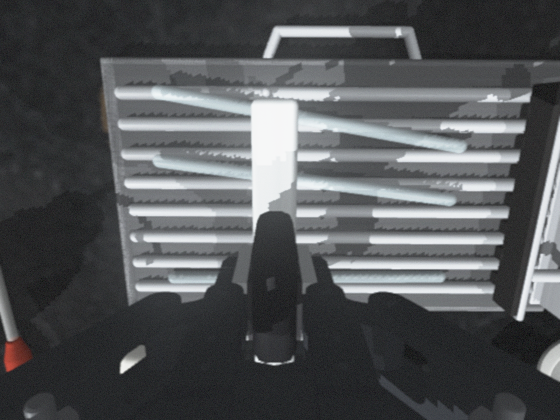

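```bash
cat >> h.py <<'E'
TRAY=np.array([.54436,-.00819,0]); TY=np.radians(-7.0)
DZ=.1137 # TCP above tips
DX=-.00045 # comb centre along comb x from TCP
def comb_w(P, s):
    """comb-frame points (origin mid tips) -> world given state"""
    R=np.array(s['orientation']); Rc=np.c_[-R[:,2],R[:,0],-R[:,1]]
    return np.asarray(P)@Rc.T+np.array(s['position'])+Rc@np.array([DX,0,-DZ])
def tray_c(P): return (np.asarray(P)-TRAY)@Rz(TY)
def tray_w(P): return np.asarray(P)@Rz(TY).T+TRAY
def comb_in_tray():
    s=env.read_state(); P=comb_w([[-.063,0,0],[0,0,0],[.063,0,0]],s); q=tray_c(P)*1000
    print('clock %.2f'%s['clock'],'tips tray mm',q.round(2).tolist(),'F',np.round(s['contact_force'],2),'M',np.round(s['moment'],3),'gap',round(s['finger_gap'],3))
    return s
def tgt(x,y,ztip,n=None):
    """TCP target for comb tips centre at tray x,y (m), tip height ztip"""
    s=env.read_state(); R=np.array(s['orientation']); Rc=np.c_[-R[:,2],R[:,0],-R[:,1]]
    p=tray_w([x,y,ztip])-Rc@np.array([DX,0,-DZ]); go(p,n=n); return p
E
python3 - <<'E'
from h import *
o=load("w5"); s=comb_in_tray()
print(proj(o,comb_w([[-.07,-.01,.033],[-.07,.01,.033],[0,-.01,.033],[0,.01,.033]],s)).round(1))
T=proj(o,tray_w(np.c_[RX,np.full(8,-.132),np.full(8,.018)]));print(T.round(1).tolist())
crop("w5",95,60,330,310,3,"w5c")
tgt(.0015,-.036,.040,1)
E
```

```text
clock 6.75 tips tray mm [[-52.1, -38.9, 49.07], [10.9, -38.81, 49.02], [73.9, -38.72, 48.97]] F [ 0.18 -0.35 -1.46] M [-0.014  0.009  0.002] gap 0.184
[[249.6  96.6]
 [298.2  96.6]
 [252.4 254.5]
 [295.5 254.5]]
[[114.8, 93.2], [118.4, 124.7], [121.7, 154.9], [125.0, 183.7], [128.1, 211.4], [131.1, 237.9], [133.9, 263.3], [136.7, 287.7]]
d [-0.009   0.0039 -0.009 ] tool [0.0028 0.009  0.0094] n 1 row [0.0113, 0.0361, 0.0376]
```

View pics/w5c.png

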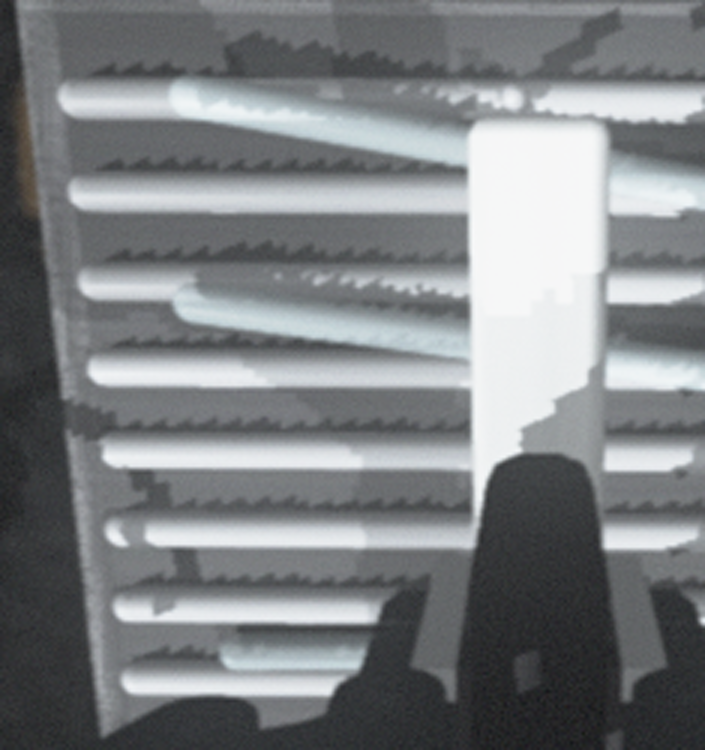

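>>> send_rows(twist=[[0,0.001,0],[0,0,0],[0,0,0]], offset=[[0.0113,0.032,0.042],[0,0,0],[0,0,0]], gripper=[0,0,0])

```text
clock: 7.12
position: [0.5411, -0.0439, 0.1552]
orientation: [[0.123, 0.0, -0.992], [0.992, 0.0, 0.123], [0.0, -1.0, -0.0]]
contact_force: [0.4, -0.1, -2.2]
finger_gap: 0.183
```

Run:
```python
from h import *
s=comb_in_tray(); o=snap("wrist","w6"); s2=snap("side","side6")
print(proj(o,comb_w([[-.07,-.01,.033],[-.07,.01,.033],[0,-.01,.033],[0,.01,.033]],s)).round(1))
print(proj(o,tray_w([[-.063,-.044,.037],[-.045,-.044,.037],[-.063,-.132,.018],[-.045,-.132,.018],[-.027,-.132,.018]])).round(1).tolist())
crop("w6",80,60,330,310,3,"w6c")
crop("side6",235,150,345,270,6,"side6c")
print('tips side',proj(s2,comb_w(np.c_[RX,0*RX,0*RX],s)).round(1).tolist())
print('pins side',proj(s2,tray_w(np.c_[RX,0*RX-.044,0*RX+.037])).round(1).tolist())
```

```text
clock 7.12 tips tray mm [[-62.31, -35.75, 41.48], [0.69, -35.82, 41.48], [63.69, -35.89, 41.48]] F [ 0.43 -0.13 -2.22] M [-0.037  0.024 -0.012] gap 0.183
[[249.5  96.3]
 [298.1  96.3]
 [252.4 254. ]
 [295.5 254. ]]
[[258.0, 111.5], [258.5, 146.4], [105.7, 111.4], [109.6, 143.3], [113.4, 173.6]]
tips side [[263.1, 228.5], [270.1, 228.3], [277.1, 228.2], [284.1, 228.0], [291.1, 227.8], [298.1, 227.7], [305.1, 227.5], [312.2, 227.4]]
pins side [[262.8, 231.7], [269.8, 231.5], [276.9, 231.4], [283.9, 231.2], [291.0, 231.0], [298.0, 230.9], [305.0, 230.7], [312.1, 230.5]]
```

View pics/w6c.png

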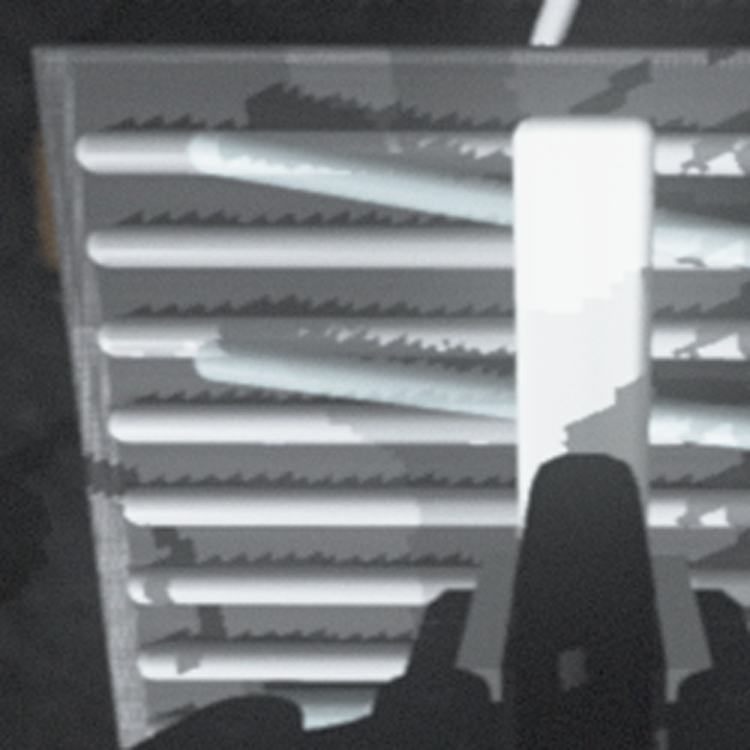

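View pics/side6c.png

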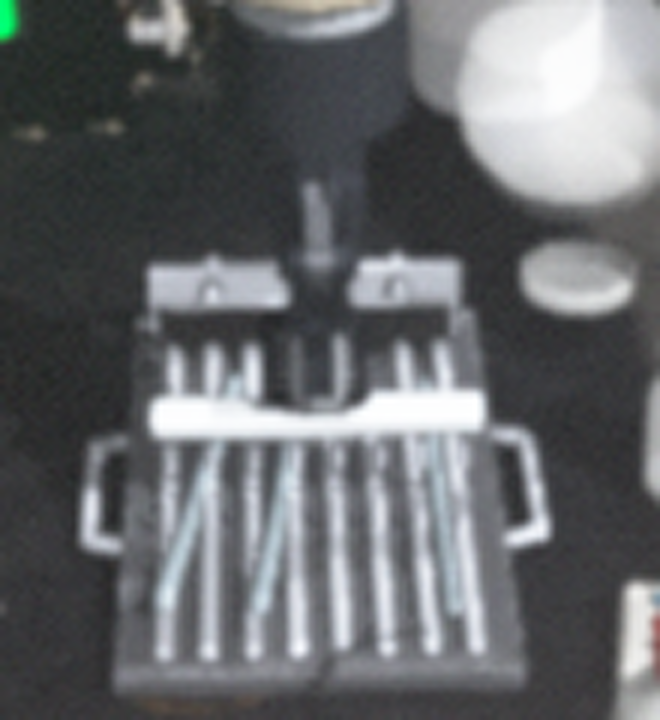

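>>> send_rows(twist=[[0,0,0],[0,0,0],[0,0,0]], offset=[[0,0.04,0],[0,0.04,0],[0,0,0]], gripper=[0,0,0])

```text
clock: 7.6
position: [0.5406, -0.0439, 0.134]
orientation: [[0.123, -0.002, -0.992], [0.992, -0.0, 0.123], [-0.0, -1.0, 0.002]]
contact_force: [0.1, 0.5, -2.3]
finger_gap: 0.179
```

Run:
```python
from h import *
s=comb_in_tray()
```

```text
clock 7.60 tips tray mm [[-63.1, -35.86, 20.41], [-0.1, -35.94, 20.28], [62.9, -36.03, 20.15]] F [ 0.11  0.49 -2.32] M [0.018 0.007 0.028] gap 0.179
```

>>> send_rows(twist=[[0,0,0],[0,0,0]], offset=[[0,0.003,-0.003],[0,0,0]], gripper=[0,0])

```text
clock: 7.85
position: [0.5421, -0.0441, 0.1345]
orientation: [[0.123, 0.0, -0.992], [0.992, -0.0, 0.123], [-0.0, -1.0, -0.0]]
contact_force: [-0.6, -0.4, -0.4]
finger_gap: 0.178
```

Run:
```python
from h import *
s=comb_in_tray()
snap("side","side7");snap("top","top7");o=snap("wrist","w7")
crop("side7",235,150,345,270,6,"side7c");crop("top7",200,150,350,250,5,"top7c");crop("w7",80,60,330,310,3,"w7c")
s=comb_in_tray()
```

```text
clock 7.85 tips tray mm [[-61.24, -35.81, 20.82], [1.76, -35.89, 20.84], [64.76, -35.97, 20.86]] F [-0.6  -0.37 -0.44] M [ 0.026 -0.019 -0.005] gap 0.178
clock 8.00 tips tray mm [[-61.32, -35.74, 20.91], [1.68, -35.82, 20.93], [64.68, -35.9, 20.95]] F [ 1.27 -1.06 -1.09] M [ 0.042 -0.018 -0.022] gap 0.182
```

View pics/side7c.png

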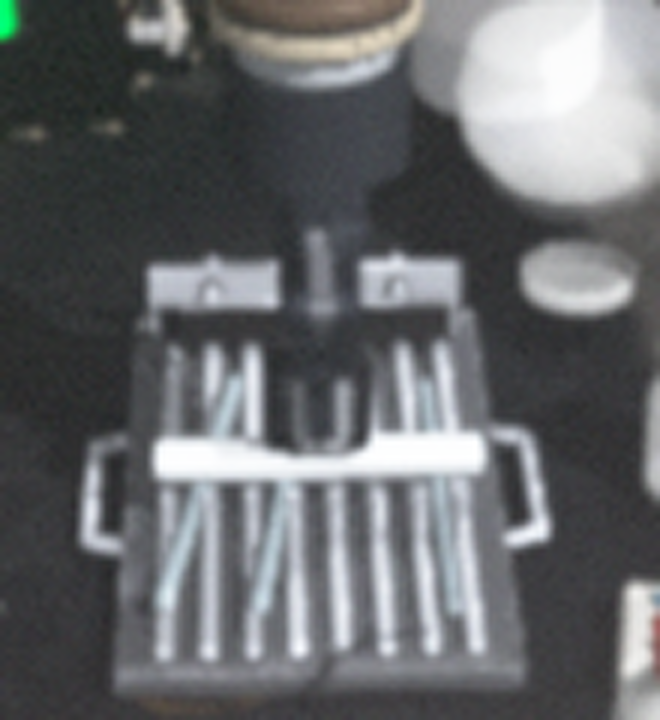

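View pics/w7c.png

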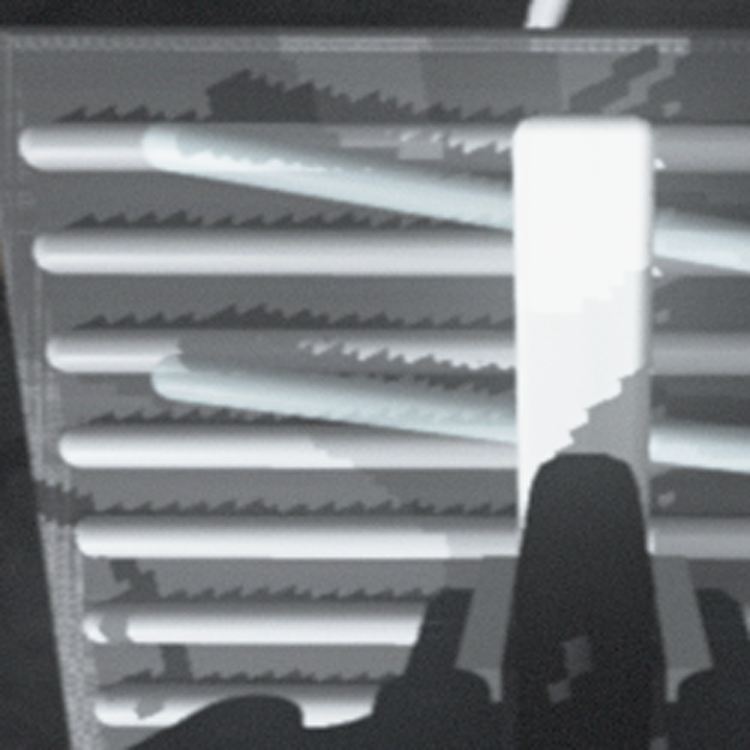

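>>> send_rows(twist=[[0,0,0],[0,0,0]], offset=[[0,0.003,0],[0,0,0]], gripper=[0,0])

```text
clock: 8.25
position: [0.5419, -0.044, 0.1337]
orientation: [[0.123, 0.0, -0.992], [0.992, 0.0, 0.123], [0.0, -1.0, -0.0]]
contact_force: [0.2, -0.1, -0.9]
finger_gap: 0.18
```

>>> send_rows(twist=[[0,0,0],[0,0,0]], offset=[[0,0.003,0],[0,0,0]], gripper=[0,0])

```text
clock: 8.5
position: [0.5419, -0.044, 0.1329]
orientation: [[0.123, -0.0, -0.992], [0.992, -0.0, 0.123], [-0.0, -1.0, 0.0]]
contact_force: [-0.2, -0.7, -0.9]
finger_gap: 0.177
```

>>> send_rows(twist=[[0,0,0],[0,0,0]], offset=[[0,0.003,-0.002],[0,0,0]], gripper=[0,0])

```text
clock: 8.75
position: [0.5427, -0.0441, 0.1323]
orientation: [[0.123, 0.001, -0.992], [0.992, -0.0, 0.123], [0.0, -1.0, -0.001]]
contact_force: [0.8, -0.3, -1.1]
finger_gap: 0.179
```

Run:
```python
from h import *
s=comb_in_tray()
```

```text
clock 8.75 tips tray mm [[-60.63, -35.73, 18.52], [2.37, -35.81, 18.55], [65.37, -35.89, 18.59]] F [ 0.79 -0.25 -1.07] M [-0.016 -0.195 -0.008] gap 0.179
```

>>> send_rows(twist=[[0,0,0],[0,0,0]], offset=[[0,-0.001,0.004],[0,0,0]], gripper=[0,0])

```text
clock: 9.0
position: [0.5417, -0.044, 0.1326]
orientation: [[0.123, 0.001, -0.992], [0.992, -0.0, 0.123], [0.0, -1.0, -0.001]]
contact_force: [1.6, 0.5, 0.5]
finger_gap: 0.177
```

Run:
```python
from h import *
s=comb_in_tray()
```

```text
clock 9.00 tips tray mm [[-61.61, -35.76, 18.9], [1.39, -35.83, 18.94], [64.39, -35.91, 18.99]] F [1.64 0.45 0.49] M [-0.056 -0.312 -0.02 ] gap 0.177
```

>>> send_rows(twist=[[0,0,0],[0,0,0]], offset=[[0,-0.003,0.002],[0,0,0]], gripper=[0,0])

```text
clock: 9.25
position: [0.5406, -0.0438, 0.1331]
orientation: [[0.123, -0.001, -0.992], [0.992, 0.0, 0.123], [0.0, -1.0, 0.001]]
contact_force: [-0.0, 0.0, -1.7]
finger_gap: 0.18
```

Run:
```python
from h import *
s=comb_in_tray()
```

```text
clock 9.25 tips tray mm [[-62.92, -35.75, 19.42], [0.08, -35.83, 19.38], [63.08, -35.91, 19.33]] F [-0.01  0.03 -1.74] M [0.036 0.031 0.009] gap 0.18
```

>>> send_rows(twist=[[0,0,0],[0,0,0],[0,0,0],[0,0,0],[0,0,0],[0,0,0]], offset=[[0.02,0,0],[0.02,0,0],[0.02,0,0],[0.02,0,0],[0.02,0,0],[0.02,0,0]], gripper=[0,0,0,0,0,0])

```text
clock: 10.0
position: [0.5447, -0.0137, 0.1332]
orientation: [[0.123, -0.0, -0.992], [0.992, 0.0, 0.123], [0.0, -1.0, 0.0]]
contact_force: [0.4, -0.2, -1.5]
finger_gap: 0.176
```

Run:
```python
from h import *
s=comb_in_tray();snap("wrist","w8")
```

```text
clock 10.00 tips tray mm [[-62.43, -5.36, 19.47], [0.57, -5.43, 19.47], [63.57, -5.5, 19.47]] F [ 0.38 -0.15 -1.5 ] M [ 0.011 -0.02  -0.001] gap 0.176
```

View pics/w8.png

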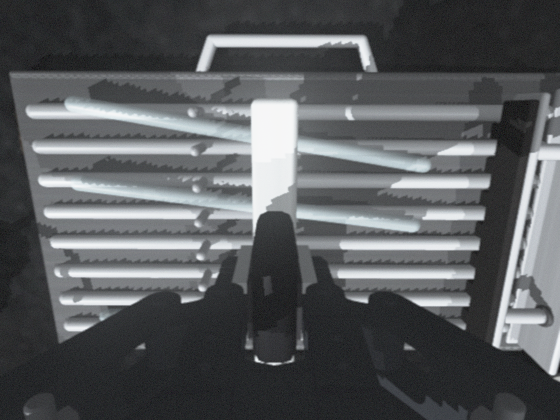

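>>> send_rows(twist=[[0,0,0],[0,0,0],[0,0,0],[0,0,0],[0,0,0],[0,0,0],[0,0,0]], offset=[[0.02,0,0.0005],[0.02,0,0.0005],[0.02,0,0.0005],[0.02,0,0.0005],[0.02,0,0],[0.02,0,0],[0.02,0,0]], gripper=[0,0,0,0,0,0,0])

```text
clock: 10.92
position: [0.5485, 0.021, 0.1332]
orientation: [[0.123, -0.0, -0.992], [0.992, 0.0, 0.123], [0.0, -1.0, 0.0]]
contact_force: [-0.6, 0.1, -1.6]
finger_gap: 0.178
```

Run:
```python
from h import *
s=comb_in_tray();snap("wrist","w9")
```

```text
clock 10.93 tips tray mm [[-62.94, 29.59, 19.47], [0.06, 29.52, 19.46], [63.06, 29.44, 19.45]] F [-0.63  0.08 -1.58] M [-0.014 -0.074  0.018] gap 0.178
```

View pics/w9.png

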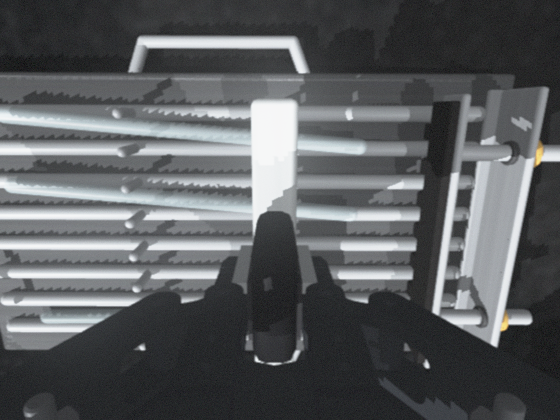

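>>> send_rows(twist=[[0,0,0],[0,0,0],[0,0,0],[0,0,0],[0,0,0],[0,0,0],[0,0,0],[0,0,0],[0,0,0]], offset=[[0.02,0,0.0005],[0.02,0,0.0005],[0.02,0,0.0005],[0.02,0,0.0005],[0.02,0,0],[0.02,0,0],[0.02,0,0],[0.02,0,0],[0,0,0]], gripper=[0,0,0,0,0,0,0,0,0])

```text
clock: 12.1
position: [0.553, 0.0611, 0.1332]
orientation: [[0.122, 0.0, -0.992], [0.992, 0.0, 0.122], [0.0, -1.0, -0.0]]
contact_force: [0.8, 0.2, -1.4]
finger_gap: 0.179
```

Run:
```python
from h import *
s=comb_in_tray();snap("wrist","w10")
```

```text
clock 12.10 tips tray mm [[-63.34, 69.91, 19.48], [-0.34, 69.88, 19.48], [62.66, 69.86, 19.48]] F [ 0.82  0.2  -1.36] M [ 0.11  -0.011  0.033] gap 0.179
```

View pics/w10.png

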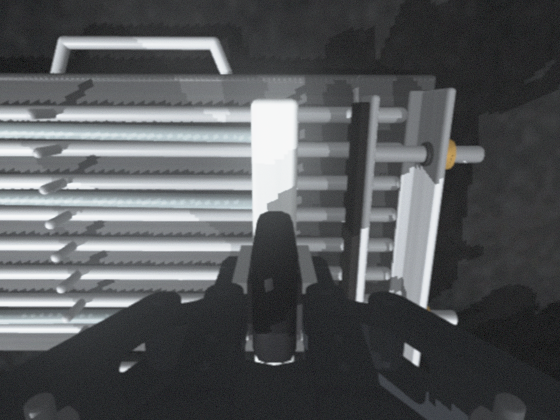

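>>> send_rows(twist=[[0,0,0],[0,0,0],[0,0,0],[0,0,0],[0,0,0],[0,0,0],[0,0,0],[0,0,0],[0,0,0]], offset=[[0,-0.05,0],[0,-0.13,0],[0,-0.04,0.01],[-0.198,0,0.01],[-0.198,0,0.01],[-0.198,0,0.009],[-0.198,0,0],[0,0,0],[0,0,0]], gripper=[0,0,0,0,0,0,0,0,0])

```text
clock: 13.28
position: [0.5186, -0.1345, 0.188]
orientation: [[0.124, -0.0, -0.992], [0.992, 0.001, 0.124], [0.001, -1.0, 0.0]]
contact_force: [0.0, 0.2, -1.8]
finger_gap: 0.182
```

Run:
```python
from h import *
s=comb_in_tray();snap("wrist","w11");snap("top","top11");snap("side","side11")
crop("top11",200,140,350,260,5,"top11c")
```

```text
clock 13.28 tips tray mm [[-73.63, -128.36, 74.33], [-10.63, -128.48, 74.31], [52.37, -128.59, 74.29]] F [ 0.01  0.18 -1.77] M [-0.019 -0.017 -0.008] gap 0.182
```

View pics/w11.png

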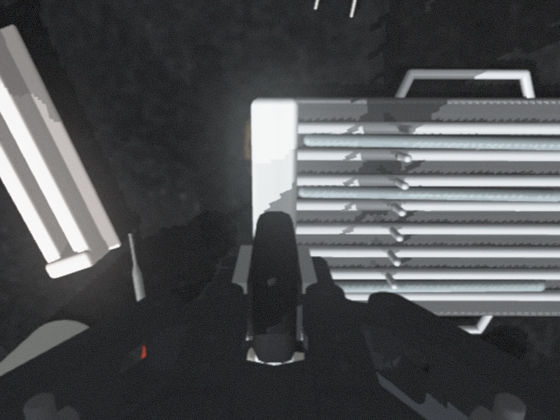

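View pics/top11c.png

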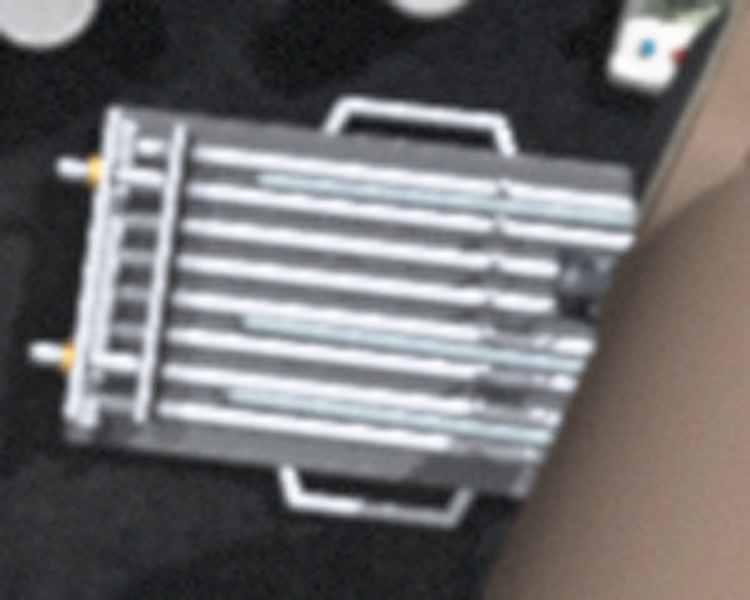

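Run:
```python
from h import *
o=load("w11")
for n,(u,v) in dict(a_near=(304,141),b_near=(300,190),a2=(500,145),b2=(500,194),c2=(500,287),c_far=(544,288),pin2=(408,158)).items():
    P=w(o,u,v,.018); print(n,(tray_c(P)*1000).round(1),'depth z',(tray_c(w(o,u,v))*1000).round(1))
t=load("top11")
for n,(a,b) in dict(a=(228,397),b=(243,322),c=(260,180)).items():
    u,v=a/5+200-.4,b/5+140-.4; print(n,(tray_c(w(t,u,v,.018))*1000).round(1))
C=cloud(o); Q=tray_c(C)*1000
for g,nm in [(-54,'a'),(-18,'b'),(54,'c')]:
    m=(abs(Q[...,0]-g)<1.5)&(Q[...,2]>19.8)&(Q[...,2]<25)&(Q[...,1]>-125)&(Q[...,1]<90); q=Q[m]
    print(nm,m.sum(),q[:,1].min() if m.any() else '',[np.round(np.median(q[(q[:,1]>a)&(q[:,1]<a+30)][:,2]),1) for a in range(-120,60,30)])
t=load("side11"); Q=tray_c(cloud(t))*1000
for g,nm in [(-54,'a'),(-18,'b'),(54,'c')]:
    m=(abs(Q[...,0]-g)<3)&(Q[...,2]>12)&(Q[...,2]<30); q=Q[m]
    print('side',nm,[np.round(np.percentile(q[(q[:,1]>a)&(q[:,1]<a+20)][:,2],80),1) for a in range(-130,100,20)])
```

```text
a_near [ -54.6 -108.    18. ] depth z [ -54.8 -108.2   20.1]
b_near [ -20.6 -110.1   18. ] depth z [ -21.3 -110.4   20.9]
a2 [-51.6  25.2  18. ] depth z [-52.   22.6  22.1]
b2 [-17.4  31.   18. ] depth z [-18.3  28.4  21.8]
c2 [55.3 43.1 18. ] depth z [53.1 40.3 22. ]
c_far [56.2 76.8 18. ] depth z [54.1 73.5 21.8]
pin2 [-42.9 -36.4  18. ] depth z [-45.5 -43.7  37. ]
a [-54.2  77.2  18. ]
b [-17.2  74.6  18. ]
c [53.1 75.1 18. ]
a 1194 -108.25021617392353 [np.float64(21.6), np.float64(21.8), np.float64(21.9), np.float64(21.9), np.float64(21.8), np.float64(21.7)]
b 1067 -110.258701012901 [np.float64(21.6), np.float64(21.8), np.float64(22.0), np.float64(21.9), np.float64(21.9), np.float64(21.7)]
c 739 -78.64324103626943 [np.float64(nan), np.float64(21.9), np.float64(22.0), np.float64(22.0), np.float64(22.0), np.float64(22.0)]
  return _methods._mean(a, axis=axis, dtype=dtype,
  ret = ret.dtype.type(ret / rcount)
Traceback (most recent call last):
IndexError: index -1 is out of bounds for axis 0 with size 0
```

Run:
```python
from h import *
def ridges(tag,ylo,yhi):
    o=load(tag); Q=tray_c(cloud(o))*1000
    for g in RX*1000:
        out=[]
        for a in range(ylo,yhi,20):
            m=(abs(Q[...,0]-g)<5)&(Q[...,2]>17.5)&(Q[...,2]<21)&(Q[...,1]>a)&(Q[...,1]<a+20)
            out.append(round(float(np.mean(Q[m][:,0])-g),1) if m.sum()>20 else None)
        print(tag,g,out)
ridges("w11",-130,60); ridges("w1",-130,90); ridges("w8",-130,90)
```

```text
w11 -63.0 [-0.7, 0.2, 0.3, 0.1, -0.5, -0.3, -0.2, -0.1, 0.0, 0.1]
w11 -45.0 [-0.9, -0.7, -0.7, -0.6, -0.9, -0.4, -0.5, -0.5, -0.6, -0.3]
w11 -27.0 [-0.7, 0.1, 0.1, 0.1, -0.5, -0.2, -0.4, -0.2, -0.3, -0.1]
w11 -9.0 [-1.3, -1.1, -0.9, -0.9, -1.1, -0.5, -0.6, -0.6, -0.6, -0.5]
w11 9.0 [-1.3, -1.0, -1.0, -0.9, -1.2, -0.8, -0.8, -0.6, -0.5, -0.3]
w11 27.0 [None, -1.4, -1.1, -1.0, -1.2, -0.9, -0.8, -0.7, -0.6, -0.5]
w11 45.0 [None, None, -1.2, -1.1, -1.3, -0.7, -0.8, -0.6, -0.4, -0.3]
w11 63.0 [None, None, -1.8, -1.4, -3.1, -1.2, -1.1, -0.8, -0.3, -0.4]
w1 -63.0 [-0.6, -2.0, -2.1, -0.7, -0.5, -0.2, -0.2, 0.0, 0.0, 0.2, 0.2]
w1 -45.0 [-0.7, -0.6, -0.8, -0.6, -0.2, 1.5, None, -2.0, -0.5, 0.2, -0.0]
w1 -27.0 [-0.9, -1.9, -0.8, -0.6, -1.1, -0.2, -0.2, -0.2, -0.1, 0.0, 0.5]
w1 -9.0 [-0.9, -0.9, -0.8, -0.4, 0.6, 2.1, None, -2.8, -1.3, -0.3, 0.3]
w1 9.0 [-1.1, -0.9, -1.2, -0.8, -1.1, -0.6, -0.3, -0.4, -0.3, 0.1, -0.2]
w1 27.0 [-1.2, -1.2, -0.9, -0.8, -1.1, -0.6, -0.4, -0.6, -0.3, -0.3, -0.1]
w1 45.0 [-1.2, -1.2, -0.9, -1.0, -0.9, -0.4, -0.4, -0.8, -0.1, -0.1, -0.0]
w1 63.0 [-1.0, -1.0, -1.1, -0.9, -1.3, -0.7, -0.6, -0.6, -0.6, -0.3, -0.4]
w8 -63.0 [-0.6, 1.7, -3.3, -1.9, -0.6, -0.2, -0.2, 0.1, 0.1, 0.2, 0.4]
w8 -45.0 [-0.9, -0.8, -0.7, -0.5, -0.8, -0.2, None, None, -2.0, -0.4, 0.2]
w8 -27.0 [-1.2, -3.1, -2.0, -0.8, -1.0, -0.5, -0.1, -0.3, -0.2, -0.1, -0.0]
w8 -9.0 [-1.2, -1.1, -0.9, -0.8, -0.8, 0.4, None, None, -2.6, -1.4, -0.1]
w8 9.0 [-1.3, -1.1, -1.1, -1.0, -1.2, -1.4, -2.1, -0.8, -0.4, -0.4, -0.2]
w8 27.0 [-1.5, -1.4, -1.2, -1.0, -1.6, None, None, -1.1, -0.8, -0.6, -0.4]
w8 45.0 [-1.6, -1.5, -2.5, -2.4, None, None, None, None, -2.2, None, -1.0]
w8 63.0 [-2.1, None, None, None, None, None, None, None, None, None, None]
```

```bash
sed -i 's/^TRAY=.*/TRAY=np.array([.5440,-.0082,0]); TY=np.radians(-7.3)/; s/^DX=.*/DX=.0003/' h.py
python3 - <<'E'
from h import *
comb_in_tray(); tgt(-.009,-.122,.030,1)
E
```

```text
clock 13.43 tips tray mm [[-71.53, -127.62, 74.35], [-8.53, -127.23, 74.34], [54.47, -126.83, 74.32]] F [-0.08  0.32 -1.72] M [-0.031 -0.047 -0.018] gap 0.18
d [ 0.0002  0.0052 -0.0443] tool [0.0052 0.0443 0.0004] n 1 row [0.0208, 0.1774, 0.0017]
```

>>> send_rows(twist=[[0,0.004,0],[0,0,0],[0,0,0]], offset=[[0.0208,0.06,0.0017],[0,0.117,0],[0,0,0]], gripper=[0,0,0])

```text
clock: 13.8
position: [0.5177, -0.1282, 0.1415]
orientation: [[0.128, -0.005, -0.992], [0.992, 0.001, 0.128], [0.0, -1.0, 0.005]]
contact_force: [-0.2, 0.5, -1.3]
finger_gap: 0.178
```

Run:
```python
from h import *
comb_in_tray(); o=snap("wrist","w12");snap("side","side12");comb_in_tray()
crop("w12",225,60,475,310,3,"w12c");crop("side12",225,170,345,290,6,"side12c")
```

```text
clock 13.80 tips tray mm [[-74.14, -122.34, 28.16], [-11.14, -122.39, 27.85], [51.86, -122.43, 27.53]] F [-0.23  0.5  -1.28] M [ 0.015 -0.011 -0.019] gap 0.178
clock 13.90 tips tray mm [[-72.24, -123.2, 30.09], [-9.24, -123.31, 30.03], [53.76, -123.42, 29.96]] F [ 0.62  0.27 -2.2 ] M [-0.014  0.034  0.004] gap 0.178
```

View pics/w12c.png

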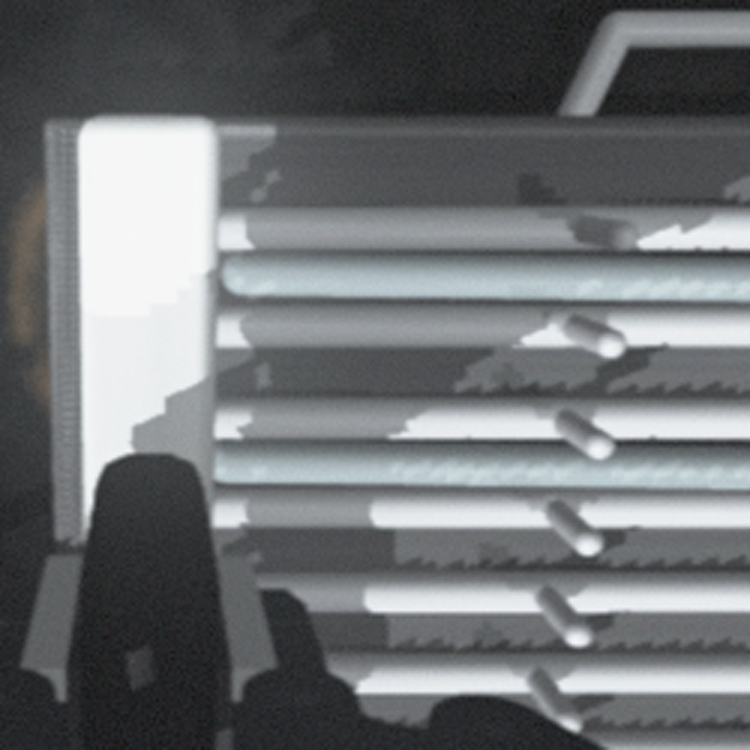

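View pics/side12c.png

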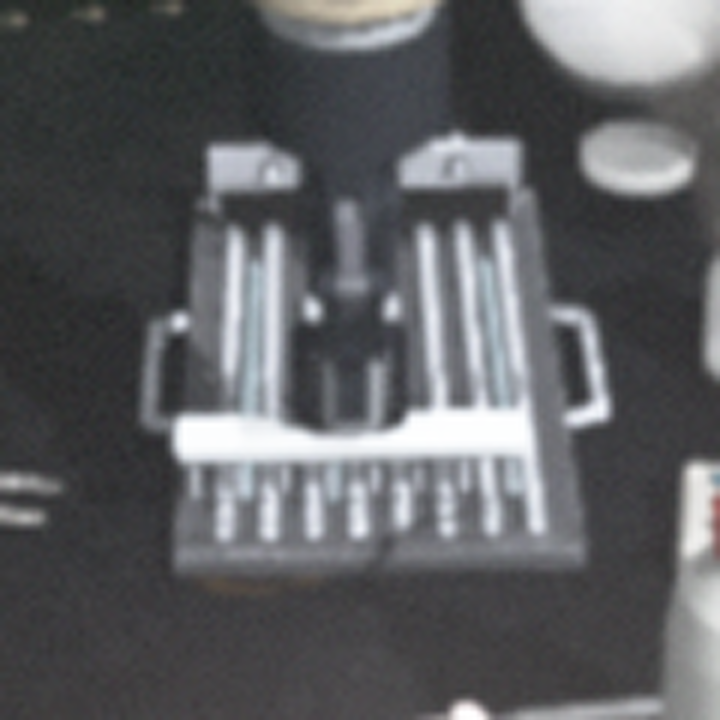

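>>> send_rows(twist=[[0,0,0],[0,0,0],[0,0,0],[0,0,0]], offset=[[0,0.036,-0.001],[0,0.02,0],[0,0,0],[0,0,0]], gripper=[0,0,0,0])

```text
clock: 14.4
position: [0.5194, -0.1298, 0.1301]
orientation: [[0.129, 0.0, -0.992], [0.992, -0.0, 0.129], [0.0, -1.0, -0.0]]
contact_force: [0.3, 0.9, -1.4]
finger_gap: 0.178
```

Run:
```python
from h import *
comb_in_tray(); snap("side","side13");snap("wrist","w13"); comb_in_tray()
crop("side13",225,170,345,290,6,"side13c")
```

```text
clock 14.40 tips tray mm [[-71.62, -123.58, 16.38], [-8.62, -123.71, 16.4], [54.38, -123.84, 16.41]] F [ 0.34  0.86 -1.43] M [-0.052 -0.045  0.006] gap 0.178
clock 14.50 tips tray mm [[-71.58, -123.53, 16.4], [-8.58, -123.66, 16.43], [54.42, -123.79, 16.45]] F [ 0.47  0.35 -1.13] M [-0.03   0.027  0.027] gap 0.18
```

View pics/side13c.png

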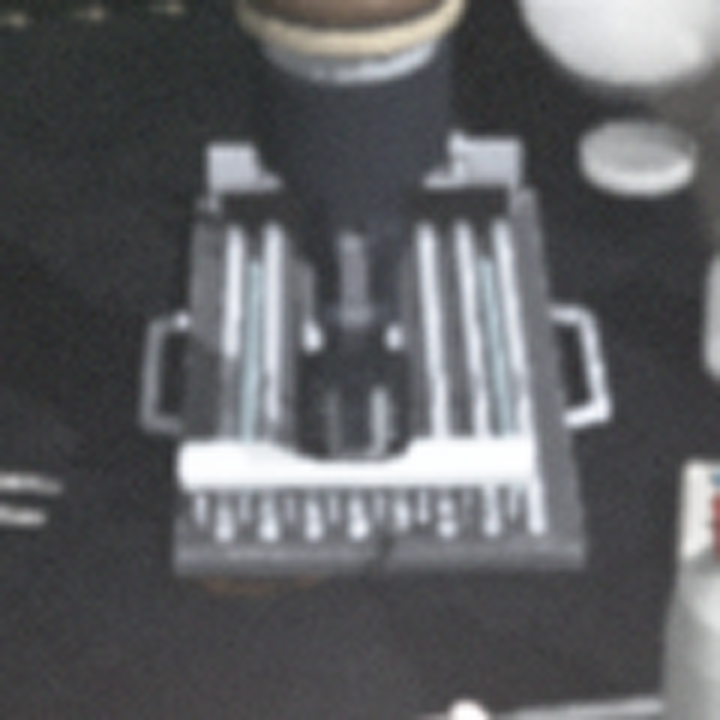

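Run:
```python
from h import *
for tag in ["w1","w8","w9","w10","top11","side11","side0" if 0 else "side1"]:
    o=load(tag);Q=tray_c(cloud(o))*1000
    m=(abs(Q[...,0])<68)&(Q[...,2]>24)&(Q[...,2]<38)&(Q[...,1]>88)&(Q[...,1]<128)
    m2=(abs(Q[...,0])<68)&(Q[...,2]>39.5)&(Q[...,2]<44)&(Q[...,1]>88)&(Q[...,1]<128)
    y=Q[m][:,1]; y2=Q[m2][:,1]
    print(tag,m.sum(),np.percentile(y,[5,25,50,75]).round(1) if len(y) else '', m2.sum(), np.percentile(y2,[5,25,50,75,95]).round(1) if len(y2) else '')
```

```text
w1 816 [107.7 108.1 108.4 108.8] 954 [108.2 109.6 111.9 114.  115.9]
w8 4621 [107.5 107.9 108.2 108.5] 4793 [107.8 109.1 111.5 113.6 115.5]
w9 3025 [107.7 108.  108.2 108.5] 4029 [108.  109.4 111.7 113.7 115.7]
w10 1493 [107.9 108.1 108.2 108.4] 3538 [108.2 109.8 112.  114.  115.8]
top11 64 [ 97.8 109.8 110.2 120.8] 150 [110.  111.6 114.2 116.3 118.5]
side11 151 [103.2 105.5 107.3 109.3] 54 [101.8 106.4 109.2 110.8 112.8]
side1 204 [103.4 105.4 107.1 108.9] 79 [103.1 106.5 108.7 112.  114.9]
```

>>> send_rows(twist=[[0,0,0],[0,0,0],[0,0,0],[0,0,0],[0,0,0]], offset=[[0,0.003,0.001],[0.016,0,0],[0.016,0,0],[0.016,0,0],[0,0,0]], gripper=[0,0,0,0,0])

```text
clock: 15.12
position: [0.5207, -0.1172, 0.1292]
orientation: [[0.128, 0.0, -0.992], [0.992, 0.0, 0.128], [0.0, -1.0, -0.0]]
contact_force: [-0.3, -0.7, -1.0]
finger_gap: 0.18
```

Run:
```python
from h import *
comb_in_tray(); snap("wrist","w14")
```

```text
clock 15.12 tips tray mm [[-71.92, -110.94, 15.47], [-8.92, -111.01, 15.47], [54.08, -111.08, 15.47]] F [-0.34 -0.72 -1.03] M [ 0.055 -0.001 -0.028] gap 0.18
```

>>> send_rows(twist=[[0,0,0],[0,0,0],[0,0,0],[0,0,0],[0,0,0],[0,0,0],[0,0,0],[0,0,0],[0,0,0]], offset=[[0.014,0,0],[0.014,0,0],[0.014,0,0],[0.014,0,0],[0.014,0,0],[0.014,0,0],[0.014,0,0],[0.006,0,0],[0,0,0]], gripper=[0,0,0,0,0,0,0,0,0])

```text
clock: 16.3
position: [0.524, -0.0917, 0.1292]
orientation: [[0.129, -0.0, -0.992], [0.992, 0.0, 0.129], [0.0, -1.0, 0.0]]
contact_force: [0.5, -0.3, -1.7]
finger_gap: 0.179
```

Run:
```python
from h import *
comb_in_tray(); snap("wrist","w15"); comb_in_tray()
```

```text
clock 16.30 tips tray mm [[-71.93, -85.28, 15.47], [-8.93, -85.39, 15.47], [54.07, -85.51, 15.46]] F [ 0.52 -0.33 -1.72] M [ 0.036 -0.032 -0.027] gap 0.179
clock 16.35 tips tray mm [[-71.93, -85.38, 15.48], [-8.93, -85.5, 15.48], [54.07, -85.62, 15.48]] F [ 0.06  0.31 -1.58] M [-0.047 -0.022  0.032] gap 0.179
```

View pics/w15.png

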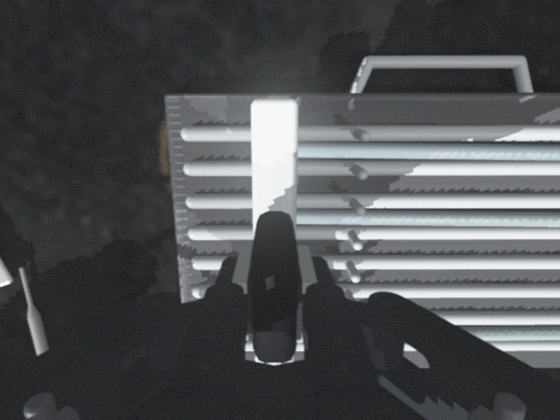

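>>> send_rows(twist=[[0,0,0],[0,0,0],[0,0,0],[0,0,0]], offset=[[0.004,0,0],[0.004,0,0],[0.004,0,0],[0,0,0]], gripper=[0,0,0,0])

```text
clock: 16.85
position: [0.5244, -0.0889, 0.1292]
orientation: [[0.129, -0.0, -0.992], [0.992, 0.0, 0.129], [0.0, -1.0, 0.0]]
contact_force: [-0.3, 0.8, -1.5]
finger_gap: 0.177
```

>>> send_rows(twist=[[0,0,0],[0,0,0]], offset=[[0.003,0,0],[0,0,0]], gripper=[0,0])

```text
clock: 17.1
position: [0.5245, -0.0882, 0.1292]
orientation: [[0.129, 0.0, -0.992], [0.992, 0.0, 0.129], [0.0, -1.0, -0.0]]
contact_force: [0.1, -0.6, -0.8]
finger_gap: 0.184
```

Run:
```python
from h import *
comb_in_tray()
```

```text
clock 17.10 tips tray mm [[-71.91, -81.66, 15.47], [-8.91, -81.78, 15.47], [54.09, -81.91, 15.47]] F [ 0.05 -0.59 -0.84] M [-0.061 -0.006  0.081] gap 0.184
```

>>> send_rows(twist=[[0,0,0],[0,0,0]], offset=[[0.002,0,0],[0,0,0]], gripper=[0,0])

```text
clock: 17.35
position: [0.5245, -0.0877, 0.1292]
orientation: [[0.129, -0.0, -0.992], [0.992, 0.0, 0.129], [0.0, -1.0, 0.0]]
contact_force: [-0.4, -0.5, -1.6]
finger_gap: 0.179
```

>>> send_rows(twist=[[0,0,0],[0,0,0]], offset=[[0.002,0,0],[0,0,0]], gripper=[0,0])

```text
clock: 17.6
position: [0.5246, -0.0872, 0.1292]
orientation: [[0.129, 0.0, -0.992], [0.992, 0.0, 0.129], [0.0, -1.0, -0.0]]
contact_force: [0.5, -0.5, -1.6]
finger_gap: 0.179
```

>>> send_rows(twist=[[0,0,0],[0,0,0]], offset=[[0.002,0,0],[0,0,0]], gripper=[0,0])

```text
clock: 17.85
position: [0.5247, -0.0867, 0.1292]
orientation: [[0.129, 0.0, -0.992], [0.992, 0.0, 0.129], [0.0, -1.0, -0.0]]
contact_force: [-1.0, -1.0, -0.9]
finger_gap: 0.179
```

>>> send_rows(twist=[[0,0,0],[0,0,0]], offset=[[0.002,0,0],[0,0,0]], gripper=[0,0])

```text
clock: 18.1
position: [0.5247, -0.0863, 0.1292]
orientation: [[0.129, -0.0, -0.992], [0.992, -0.0, 0.129], [-0.0, -1.0, 0.0]]
contact_force: [0.7, -0.4, -1.7]
finger_gap: 0.179
```

Run:
```python
from h import *
comb_in_tray()
```

```text
clock 18.10 tips tray mm [[-71.92, -79.76, 15.48], [-8.92, -79.88, 15.48], [54.08, -80.01, 15.48]] F [ 0.66 -0.4  -1.69] M [-0.218 -0.022  0.012] gap 0.179
```

>>> send_rows(twist=[[0,0,0],[0,0,0]], offset=[[0.001,0,0],[0,0,0]], gripper=[0,0])

```text
clock: 18.35
position: [0.5248, -0.0861, 0.1292]
orientation: [[0.129, 0.0, -0.992], [0.992, -0.0, 0.129], [-0.0, -1.0, -0.0]]
contact_force: [-0.7, -1.3, -1.4]
finger_gap: 0.174
```

Run:
```python
from h import *
comb_in_tray(); snap("wrist","w16"); comb_in_tray()
```

```text
clock 18.35 tips tray mm [[-71.88, -79.64, 15.5], [-8.88, -79.77, 15.5], [54.12, -79.9, 15.51]] F [-0.73 -1.33 -1.42] M [-0.407  0.059  0.088] gap 0.174
clock 18.40 tips tray mm [[-71.89, -79.66, 15.51], [-8.89, -79.79, 15.51], [54.11, -79.92, 15.52]] F [-1.04 -2.41 -1.48] M [-0.374  0.054  0.044] gap 0.181
```

>>> send_rows(twist=[[0,0,0],[0,0,0]], offset=[[0.001,0,0],[0,0,0]], gripper=[0,0])

```text
clock: 18.65
position: [0.5248, -0.086, 0.1292]
orientation: [[0.129, 0.0, -0.992], [0.992, -0.0, 0.129], [-0.0, -1.0, -0.0]]
contact_force: [0.2, -2.0, -1.7]
finger_gap: 0.179
```

Run:
```python
from h import *
comb_in_tray(); snap("side","side16"); comb_in_tray();snap("top","top16"); comb_in_tray()
crop("top16",200,140,350,260,5,"top16c")
t=load("top16")
```

```text
clock 18.65 tips tray mm [[-71.88, -79.48, 15.48], [-8.88, -79.62, 15.48], [54.12, -79.75, 15.49]] F [ 0.2  -2.03 -1.66] M [-0.573  0.058  0.108] gap 0.179
clock 18.70 tips tray mm [[-71.88, -79.49, 15.5], [-8.88, -79.62, 15.5], [54.12, -79.75, 15.51]] F [-1.47 -2.53 -1.61] M [-0.596  0.098  0.039] gap 0.181
clock 18.75 tips tray mm [[-71.92, -79.48, 15.47], [-8.92, -79.61, 15.47], [54.08, -79.75, 15.47]] F [-0.11 -2.29 -2.58] M [-0.674  0.106  0.032] gap 0.182
```

View pics/top16c.png

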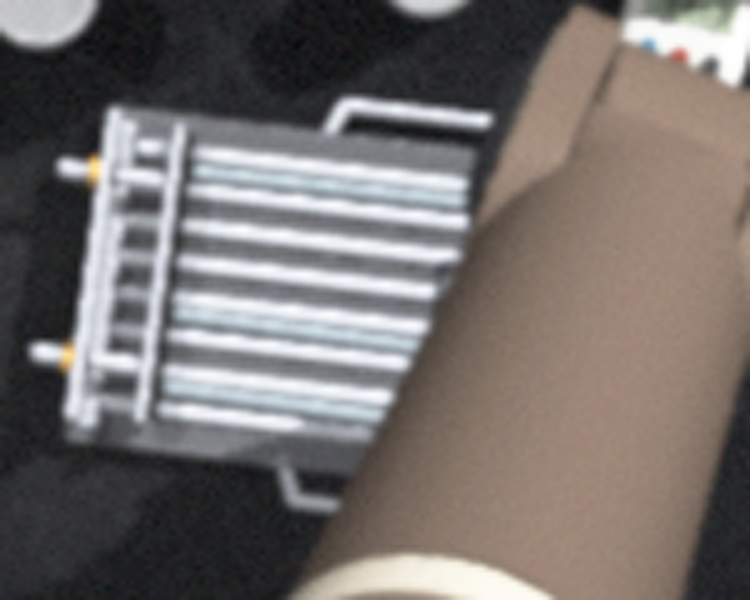

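>>> send_rows(twist=[[0,0,0],[0,0,0]], offset=[[0.0015,0,0],[0,0,0]], gripper=[0,0])

```text
clock: 19.0
position: [0.5248, -0.0857, 0.1292]
orientation: [[0.129, -0.0, -0.992], [0.992, -0.0, 0.129], [-0.0, -1.0, -0.0]]
contact_force: [-1.2, -4.1, -2.0]
finger_gap: 0.183
```

Run:
```python
from h import *
comb_in_tray()
```

```text
clock 19.00 tips tray mm [[-71.92, -79.25, 15.47], [-8.92, -79.39, 15.47], [54.08, -79.53, 15.47]] F [-1.16 -4.07 -2.05] M [-1.035  0.152  0.045] gap 0.183
```

>>> send_rows(twist=[[0,0,0],[0,0,0],[0,0,0],[0,0,0]], offset=[[0.0008,0,0],[0,0,0],[0,0,0],[0,0,0]], gripper=[0,0,0,0])

```text
clock: 19.5
position: [0.5248, -0.0856, 0.1292]
orientation: [[0.129, -0.0, -0.992], [0.992, -0.0, 0.129], [-0.0, -1.0, -0.0]]
contact_force: [-0.6, -4.9, -1.7]
finger_gap: 0.18
```

Run:
```python
from h import *
comb_in_tray(); o=snap("wrist","w17"); comb_in_tray()
Q=tray_c(cloud(o))*1000
for g,nm in [(-54,'a'),(-18,'b'),(54,'c')]:
    for a in range(-100,100,20):
        m=(abs(Q[...,0]-g)<6)&(Q[...,2]>20.6)&(Q[...,2]<30)&(Q[...,1]>a)&(Q[...,1]<a+20)
        if m.sum()>15: print(nm,a,m.sum(),Q[m].mean(0).round(1),end=' ')
    print()
```

```text
clock 19.50 tips tray mm [[-71.92, -79.09, 15.48], [-8.92, -79.23, 15.48], [54.08, -79.37, 15.49]] F [-0.62 -4.94 -1.69] M [-1.389  0.212  0.071] gap 0.18
clock 19.55 tips tray mm [[-71.89, -79.08, 15.49], [-8.89, -79.22, 15.5], [54.11, -79.36, 15.5]] F [-1.09 -6.18 -1.3 ] M [-1.364  0.175  0.098] gap 0.178
a -80 161 [-54.6 -63.7  21.8] a -60 465 [-54.5 -49.9  21.7] a -40 460 [-54.2 -30.2  21.7] a -20 462 [-53.9 -10.   21.7] a 0 449 [-53.7  10.   21.7] a 20 466 [-53.4  30.2  21.7] a 40 470 [-53.1  50.3  21.7] a 60 109 [-52.9  62.6  21.7] 
b -80 147 [-18.9 -63.7  21.8] b -60 378 [-18.7 -50.1  21.7] b -40 385 [-18.3 -29.8  21.7] b -20 391 [-18.2 -10.1  21.7] b 0 394 [-17.9  10.   21.7] b 20 397 [-17.6  30.   21.7] b 40 396 [-17.4  49.9  21.7] b 60 252 [-17.2  66.5  21.7] 
c 20 30 [52.1 38.1 21.4] c 40 291 [53.4 50.2 21.6] c 60 295 [53.4 70.4 21.7] c 80 110 [53.4 84.1 21.6]
```

>>> send_rows(twist=[[0,0,0],[0,0,0],[0,0,0],[0,0,0],[0,0,0],[0,0,0],[0,0,0],[0,0,0]], offset=[[-0.003,0,0],[-0.005,0,0],[-0.02,0,0],[-0.03,0,0],[-0.02,-0.03,0],[0,-0.12,0],[0,-0.12,0],[0,0,0]], gripper=[0,0,0,0,0,0,0,0])

```text
clock: 20.55
position: [0.5235, -0.1052, 0.1991]
orientation: [[0.13, 0.005, -0.992], [0.992, 0.0, 0.13], [0.001, -1.0, -0.005]]
contact_force: [0.6, -0.1, -2.3]
finger_gap: 0.182
```

Run:
```python
from h import *
s=comb_in_tray(); print(s['position'],np.round(s['joint_positions'],1)); o=snap("wrist","w18"); snap("side","side18")
```

```text
clock 20.55 tips tray mm [[-70.18, -98.54, 85.13], [-7.18, -98.69, 85.42], [55.82, -98.85, 85.71]] F [ 0.56 -0.13 -2.28] M [-0.049 -0.022 -0.005] gap 0.182
[ 0.5235198 -0.1051605  0.1991161] [-18.5  23.6  31.7 112.3 -16.4  48.2 104.6]
```

View pics/w18.png

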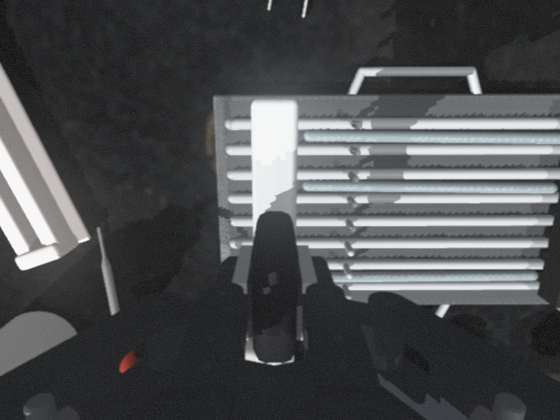

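Run:
```python
from h import *
print(env.read_state()['position'])
go([.4657,-.2997,.165],n=4)
```

```text
[ 0.52223554 -0.10447385  0.19677096]
d [-0.0565 -0.1952 -0.0318] tool [-0.2009  0.0317  0.0309] n 4 row [-0.2009, 0.0317, 0.0309]
```

>>> send_rows(twist=[[0,0,0],[0,0,0],[0,0,0],[0,0,0],[0,-0.0558,0],[0,-0.0558,0],[0,-0.0558,0],[0,-0.0558,0],[0,0,0],[0,0,0]], offset=[[-0.201,0,0.031],[-0.201,0,0.031],[-0.201,0.06,0.031],[-0.201,0.067,0.031],[0,0,0],[0,0,0],[0,0,0],[0,0,0],[0,0,0],[0,0,0]], gripper=[0,0,0,0,0,0,0,0,0,0])

```text
clock: 21.9
position: [0.4653, -0.2997, 0.1643]
orientation: [[-0.202, -0.001, -0.979], [0.979, 0.001, -0.202], [0.001, -1.0, 0.001]]
contact_force: [0.3, 0.3, -1.0]
finger_gap: 0.182
```

Run:
```python
from h import *
s=env.read_state(); print(s['position'],np.degrees(np.arctan2(s['orientation'][1][0],s['orientation'][0][0])),s['contact_force']); o=snap("wrist","w19"); 
go([.4657,-.2997,.150],n=1)
Q=cloud(o); 
for lab,z0,z1 in [('rail',.02,.0285),('all',.02,.034)]:
    m=(Q[...,2]>z0)&(Q[...,2]<z1)&(Q[...,0]>.35)&(Q[...,0]<.57)&(Q[...,1]<-.25)&(Q[...,1]>-.35)
    print(lab,m.sum(),cv2.minAreaRect(Q[m][:,:2].astype(np.float32)*1000))
```

```text
[ 0.46531901 -0.29971661  0.16433465] 101.65912457044206 [ 0.27469688  0.26545712 -0.97796775]
d [ 0.0003  0.     -0.0145] tool [-0.      0.0145 -0.0003] n 1 row [-0.0001, 0.0578, -0.0012]
rail 1834 ((416.291015625, -311.2534484863281), (139.52769470214844, 41.67169952392578), 16.331287384033203)
all 3114 ((416.291015625, -311.2534484863281), (139.52769470214844, 41.67169952392578), 16.331287384033203)
```

View pics/w19.png

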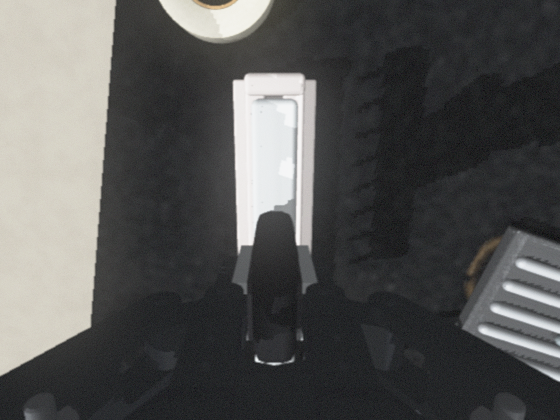

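>>> send_rows(twist=[[0,0,0],[0,0,0],[0,0,0],[0,0,0],[0,0,0]], offset=[[0,0.045,-0.001],[0,0.045,0],[0,0.045,0],[0,0,0],[0,0,0]], gripper=[0,0,0,0,0])

```text
clock: 22.58
position: [0.4659, -0.2999, 0.1311]
orientation: [[-0.204, -0.0, -0.979], [0.979, -0.0, -0.204], [0.0, -1.0, 0.0]]
contact_force: [0.2, 0.2, -1.3]
finger_gap: 0.185
```

Run:
```python
from h import *
s=env.read_state(); print(s['position'],s['contact_force'],s['moment']); go([.4657,-.2997,.1180],n=2)
```

```text
[ 0.46588705 -0.29993264  0.13114317] [ 0.21009948  0.19535883 -1.29610546] [-0.01574471 -0.00164882 -0.04483351]
d [-0.0002  0.0002 -0.0131] tool [0.0003 0.0131 0.0001] n 2 row [0.0005, 0.0263, 0.0003]
```

>>> send_rows(twist=[[0,0,0],[0,0,0],[0,0,0],[0,0,0]], offset=[[0,0.026,0],[0,0.024,0],[0,0,0],[0,0,0]], gripper=[0,0,0,0])

```text
clock: 23.08
position: [0.4659, -0.2998, 0.1187]
orientation: [[-0.204, -0.0, -0.979], [0.979, 0.0, -0.204], [0.0, -1.0, 0.0]]
contact_force: [0.7, -0.9, -1.5]
finger_gap: 0.178
```

Run:
```python
from h import *
s=env.read_state(); print(s['position'],s['contact_force'],s['moment']); snap("wrist","w20")
```

```text
[ 0.46587163 -0.29978592  0.11865513] [ 0.71575894 -0.8507137  -1.4976089 ] [ 0.03244975 -0.01169013 -0.0157624 ]
```

View pics/w20.png

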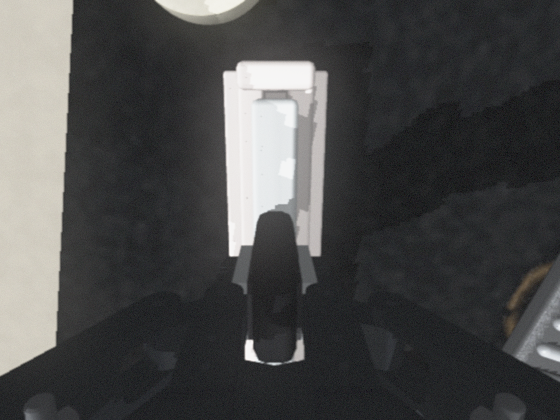

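>>> send_rows(twist=[[0,0,0],[0,0,0]], offset=[[0,0.004,0],[0,0,0]], gripper=[0,0])

```text
clock: 23.38
position: [0.466, -0.2998, 0.1178]
orientation: [[-0.204, 0.0, -0.979], [0.979, -0.0, -0.204], [-0.0, -1.0, -0.0]]
contact_force: [0.2, -0.0, -1.5]
finger_gap: 0.181
```

>>> send_rows(twist=[[0,0,0],[0,0,0]], offset=[[0,0.002,0],[0,0,0]], gripper=[0,0])

```text
clock: 23.62
position: [0.466, -0.2998, 0.1177]
orientation: [[-0.204, 0.0, -0.979], [0.979, 0.0, -0.204], [0.0, -1.0, -0.0]]
contact_force: [-1.6, 1.7, 5.4]
finger_gap: 0.179
```

Seated (contact felt, same height as at the grasp). Release and rise.

>>> send_rows(twist=[[0,0,0],[0,0,0],[0,0,0],[0,0,0],[0,0,0],[0,0,0],[0,0,0]], offset=[[0,0,0],[0,0,0],[0,0,0],[0,0,0],[0,0,0],[0,-0.1,0],[0,0,0]], gripper=[100,100,100,100,100,100,100])

```text
clock: 24.5
position: [0.4666, -0.3004, 0.1435]
orientation: [[-0.204, 0.003, -0.979], [0.979, -0.001, -0.204], [-0.002, -1.0, -0.002]]
contact_force: [0.9, -0.4, -0.9]
finger_gap: 1.001
```

Run:
```python
from h import *
s=env.read_state(); print(s['position'],s['contact_force'],s['finger_gap']); snap("wrist","w21")
```

```text
[ 0.46663871 -0.30041235  0.14349925] [ 0.92923472 -0.42110639 -0.85013044] 1.0008766979410344
```

View pics/w21.png

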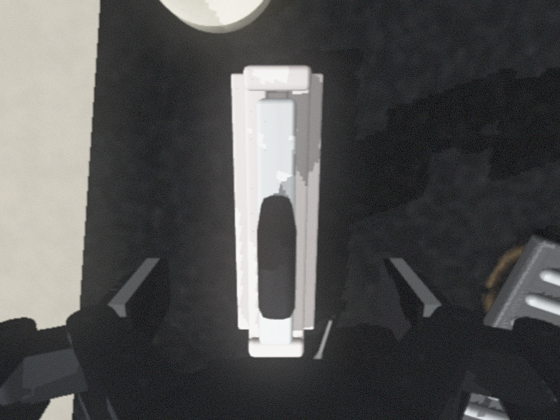

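Run:
```python
from h import *
go([.505,-.1,.345],R=Rh(101.8),pos=[.4659,-.2998,.2425],n=5)
```

```text
d [0.0391 0.1998 0.1025] tool [ 0.1876 -0.1025 -0.0791] n 5 row [0.1501, -0.082, -0.0633]
```

>>> send_rows(twist=[[0,0,0],[0,0,0],[0,0,0],[0,0,0],[0,0,0],[0,0,0],[0,0,0],[0,0,0],[0,0,0]], offset=[[0,-0.2,0],[0,-0.2,0],[0.15,-0.082,-0.063],[0.15,-0.082,-0.063],[0.15,-0.082,-0.063],[0.15,-0.082,-0.063],[0.15,-0.082,-0.063],[0,0,0],[0,0,0]], gripper=[100,100,100,100,100,100,100,100,100])

```text
clock: 25.68
position: [0.5044, -0.1006, 0.3439]
orientation: [[-0.204, -0.001, -0.979], [0.979, -0.0, -0.204], [-0.0, -1.0, 0.001]]
contact_force: [-0.9, -0.3, -0.1]
finger_gap: 0.997
```

Run:
```python
from h import *
s=env.read_state(); print(s['clock'],s['position'],s['contact_force']); o=snap("wrist","w22");snap("top","top22");snap("side","side22")
P=cloud(o);Q=tray_c(P)*1000
for g,nm in [(-54,'a'),(-18,'b'),(54,'c')]:
    m=(abs(Q[...,0]-g)<5.5)&(Q[...,2]>20.6)&(Q[...,2]<30)&(Q[...,1]>-100)&(Q[...,1]<106); q=Q[m]
    k=np.polyfit(q[:,1],q[:,0],1); print(nm,m.sum(),'y range',q[:,1].min().round(1),q[:,1].max().round(1),'slope',k[0].round(4),'top z',[np.median(q[(q[:,1]>a)&(q[:,1]<a+40)][:,2]).round(1) for a in (-75,-35,5,45,65)])
m=(P[...,2]>.075)&(P[...,2]<.095)&(abs(P[...,0]-.466)<.04)&(abs(P[...,1]+.3)<.03)
print('grip',m.sum(),np.median(P[m],0),cv2.minAreaRect(P[m][:,:2].astype(np.float32)*1000))
m=(P[...,2]>.022)&(P[...,2]<.034)&(abs(P[...,0]-.466)<.1)&(abs(P[...,1]+.3)<.05)
print('stand',cv2.minAreaRect(P[m][:,:2].astype(np.float32)*1000))
```

```text
25.675 [ 0.50438072 -0.10056199  0.34388528] [-0.87529751 -0.34595789 -0.1483056 ]
a 782 y range -76.6 105.9 slope 0.0136 top z [np.float64(21.7), np.float64(21.5), np.float64(21.7), np.float64(21.8), np.float64(21.9)]
b 741 y range -76.5 105.9 slope 0.0131 top z [np.float64(21.7), np.float64(21.6), np.float64(21.6), np.float64(21.8), np.float64(21.8)]
c 520 y range -76.5 67.8 slope -0.0073 top z [np.float64(21.7), np.float64(21.7), np.float64(21.5), np.float64(21.6), np.float64(21.6)]
grip 1047 [ 0.46502326 -0.2966576   0.08295925] ((465.4411315917969, -298.5090026855469), (45.66447448730469, 16.3945369720459), 12.721809387207031)
stand ((464.6408386230469, -298.9529724121094), (167.18621826171875, 34.94086456298828), 11.829800605773926)
```

View pics/w22.png

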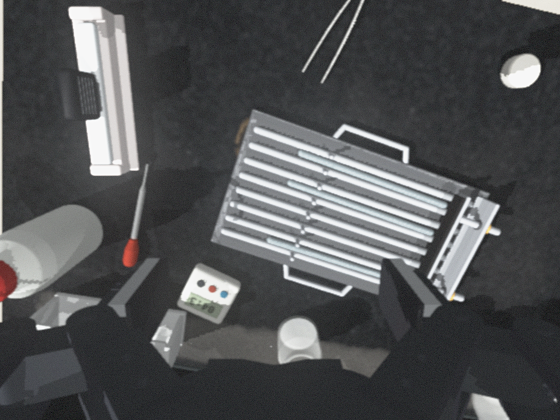

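Run:
```python
from cell import env
print(env.hand_in())
```

```text
the job is handed in; nothing more can be done
None
```

I combed the three rods into their grooves, pressed the row home against the end stop, put the comb back in its stand, and handed in at about 26 s. No verdict was reported.

- **Combing:** I set the tines down on the ridges at about tray y = -36 mm and combed to y = +70 mm. All three rods then lay down in their own grooves, with their tops about 22 mm above the bench, and I lifted the comb clear.
- **Pressing home:** With the tines in the grooves behind the near ends, I pushed in steps of 0.5 mm and then 0.25 mm or so. Contact came at a tine position of about y = -80 mm, which fits the stop face I measured at y of about 108 mm. I held about 5 N, with a peak reading of 6.2 N, and backed off before lifting.
- **Last checks on the rods:**
  - The near tips are level at y of about -76.6 mm, within 0.2 mm of each other.
  - The rods lie within about 0.014 rad of the grooves, with their tops about 21.5 to 21.9 mm above the bench.
  - The far end of rod c was hidden by a finger in the last wrist picture. I take its far tip as level from its near tip and from the top view while the row was pressed.
- **Last checks on the comb and surroundings:** The grip top is at 83 mm, as before the grasp. The comb lies within about 1 mm and 1 degree of its stand. The bystanders I could see in the last wrist picture looked unmoved (compared by eye, not measured), and the gripper is clear of everything.
- **Disagreement:** My first tray pose was off by about 0.3 degrees and 1 mm. The tines touched a ridge flank lightly (about 2 N) at set-down. I corrected the position on the spot, and re-fitted the tray pose before the pressing step.

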